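# Unhang the swing pan and load it with the tuning pipe

## Robot

A 6-joint arm with a two-finger parallel gripper is mounted at the origin on the work surface. World frame = base frame: x ahead of the robot, y to its left, z up, the work surface at z = 0. Lengths are in m, angles in degrees, forces in N, time in s.
With the tool pointing down it reaches from about 0.35 to 0.875 m from the base axis. Payload 4.2 kg.
Tool frame: the origin (TCP) lies midway between the tips of the shut fingers; the grasp point (between the pads) lies 19 mm behind it; z points along the fingers, y is the line along which they close (so a half turn about z gives the same grasp; the last joint's range is limited). The gripper opens to 87 mm and grips with 3 to 60 N. Pads are 19 mm wide; open, the fingers measure 117 mm over their backs; the gripper's body (75 mm by 190 mm) begins 51 mm behind the grasp point.
Start: joints at [-57.032, 22.042, 0.453, 0, -68.411, -14.817], TCP at [0.195, -0.594, 0.223] pointing down, gripper open.
Joint ranges: [-179.83, 179.83], [-69.29, 118.12], [-61.27, 80.66], [-181.25, 117.63], [-171.15, -9.14], [-177.46, 177.46]. Speed limits (degrees/s): [159.86, 159.86, 180, 180, 180, 180].

## Interface

Orientations are given as a 3x3 rotation matrix whose columns are the frame's x, y, z axes.
In Python, from station import sense, capture, finish_job, silhouettes, landmark_of gives the robot as it stands.
- The arm moves only by the tool step_arm, never from a script. Its arguments are lists of equal length, an entry for each row: "linear": the shift along the tool's x, y, z in mm, a list of three; "delta_rot": the turn, a rotation vector about the tool's x, y, z in rad, a list of three; "grip": the finger opening in mm, from 0 to 87. A call has 1 to 10 rows; each row shifts and turns the commanded pose from where the row before left it, along the tool's axes as they then stand; what a row does not reach is not made up. A row lasts 1/8 s, in which the tool goes at most 62.5 mm and 10.7 degrees, less where a joint would pass 70% of its speed; a pose out of reach is approached as far as the arm can. A call with a gripper value outside its range is refused whole. The fingers move at their own pace and stop on an object; the grip force is fixed at half the most. Time passes only in rows, so rows that do not move let the fingers close. It gives the time, the measured TCP pose, the force, the opening and the grip force at its end, in the units of the state.
- sense(): the state, without advancing time (a new reading comes with each control period).
- capture(name): name is "side" or "top"; returns a dict with "img" (400x640x3 uint8, red, green, blue), "fx", "fy", "cx", "cy" (pixels), "world_to_cam" (4x4, takes a point from world to camera coordinates). Camera axes: x right, y up, looking along -z (the intrinsics and any distortion apply to the point x, -y, -z); pixel columns grow to the right and rows downward; lengths in m; the calibration is good to about 2 mm. A picture is of the moment at which its call begins. There is no depth.
- finish_job(): hands the job in; it is judged then, once.
Trained networks look in the newest picture that a camera, given by its name, has taken for a name from the list of things; names that differ only in an ending like _2 or _b are one class to them, and where a whole thing is asked for, a point or a joint stands for the part that bears it (a point fixed in the world has none). Each returns a list of dicts, best first, with "score" (0 to 1); they miss things now and then, are a little off and sometimes report something else, mostly with a low value. They report only what shows in the picture. A call takes as long as a camera call. They do not tell look-alikes from the thing itself.
- silhouettes(camera, label): "mask" (400x640 bool, what is visible of it) and "point" ([column, row] in pixels, amid what is visible of it).
- landmark_of(camera, label): "point" ([column, row] in pixels: a listed point, or the origin of a listed thing).
The state is a dict: "time_s": time; "joints": joint angles; "joint_velocities": joint speeds; "effort": joint torques, N m; "tcp_pos": TCP position; "ee_rot": TCP orientation; "wrist_force": force on the tool from outside, world axes, zero at the start; "moment": the same for the moment, N m; "gripper_width": opening from 0.0 (shut) to 1.0 (fully open); "gripper_force": force on a finger pad.
Only numpy, scipy, OpenCV 4.12 (cv2) and the standard library are available. Lean on these libraries where they do the work, as an engineer would, in place of code of your own. Each camera call takes 0.05 s, during which the arm holds its last target. There are 200 camera calls.

## Task

Take the swinging steel pan off its yoke stand by its leaning wooden handle, lifting its pivot pins out of the notches without letting the pan swing, tip or catch, and set it down without dropping it, flat in the shallow pocket of the bench rest. Then lay the bronze tuning pipe lengthwise on the floor of the pan, again without dropping it. Leave the other things on the bench where they are.

Things in the scene. Friction and masses are not known exactly. Their poses are not given: they have to be found in the camera images.
- stand: Fixed yoke stand; origin under its base, x away from the open (handle) side, y along the pivot axis, z up. Steel cheeks 14 mm thick at y = +-98 mm, each with an open-topped notch at x = 0, 14 mm wide, floor at z = 130, prong tops at z = 150 mm. Uprights at x = +60, y = +-98 mm carry level arms (z = 303 to 313) that reach forward to x = -50 mm over the cheeks.
- light_bar (a point): Underside centre of the aluminium light bar fixed between the stand's arms, 30 mm wide (stand x), 182 mm long (stand y), 18 mm high. It hangs 295 mm above the bench, over the pan's handle, so a gripper pointing straight down does not fit there.
- pan_grip (a point): Grip centre of the pan's dark wooden handle: a flat plate 10 mm thick, 50 mm wide (along y), 55 mm long, growing from the rim on the pan's -x side and leaning outward 28 degrees from vertical. Its length runs along (-0.469, 0, 0.883), its thickness along (0.883, 0, 0.469) in pan axes. 35 mm up the plate, at (-68.4, 0, 60.9) mm from pan_base; axes as the pan's.
- pan_base (a point): Loose steel pan, 0.45 kg, centre of its underside; z up, y along its length and pivot pins. Outside 108 (x) x 164 (y) mm, inside 102 x 156, walls 35 high, floor 3 thick; a bar on the +x rim reaches x = 61. At each end an ear 28 mm wide rises to z = 86; its 10 mm pin, at x = 0, z = 75, reaches y = +-112 mm. Hangs level in the notches, free to swing, underside 60 mm above the bench, axes as the stand's.
- rest_floor (a point): Fixed wooden bench rest, centre of the floor of its pocket, 40 mm above the bench; z up. Pocket 122 (x) x 178 (y) mm, its lips 10 mm high and 8 mm wide. The pan lies in it with its length along the rest's y, either way round (7 mm play each side).
- pipe_mid (a point): Loose dark bronze tuning pipe, 0.25 kg, lying on the bench, centre of the pipe; x along the pipe. 110 mm long, 26 mm diameter, a square collar 34 mm wide and 12 mm long at each end, so its axis lies 17 mm above what it lies on.
- block_mid (a point): Bystander: loose sandalwood block 60 x 40 x 30 mm, its centre. It may swap places with the pipe.
- dish: Bystander: celadon dish, 100 mm across, 28 mm high; origin under its centre.
- gauge: Bystander: brass depth gauge, a T of 110 x 80 mm, 30 mm high; origin under its cross bar.
- jar: Bystander: small amber jar, 60 mm across, 75 mm high; origin under its centre.
- weight: Bystander: stepped bronze weight, 56 mm across, 36 mm high; origin under its centre.
There are look-alikes about, which are no part of the job. Leave any orange look-alike of the part that bears pipe_mid alone.

How it is judged (in metres and radians):
On the way, in this order (a step that is already met when the one before it is completed fails the run):
1. the pan is lifted clear of the notches and kept level, held by the fingers (z of pan_base in the frame of stand above 0.083 m and angle between pan_base's own z axis and vertical below 0.25 rad and contact force between pan and stand below 0.1 N and contact force between the fingers and pan above 1 N), for 0.1 s.
2. the pan stands flat in the pocket of the rest, released, the pipe not yet in it (x of pan_base in the frame of rest_floor between -0.012 and 0.012 m and y of pan_base in the frame of rest_floor between -0.012 and 0.012 m and z of pan_base in the frame of rest_floor between -0.004 and 0.004 m and angle between pan_base's own z axis and vertical below 0.06 rad and angle between the y axis of pan_base and the y axis of rest_floor, either way round below 0.15 rad and contact force between the fingers and pan below 0.1 N and horizontal distance between pipe_mid and pan_base above 0.08 m), for 0.2 s.
At the end, for the whole second after the job is handed in: Pan flat in the rest's pocket (within 12 mm of its centre each way, 4 mm of its floor, level to 0.06 rad, lengthwise to 0.15 rad); pipe on the pan's floor, lengthwise to 0.35 rad, within 45 mm across and 40 mm along, axis at most 27 mm above the pan's underside; both at rest (x of pan_base in the frame of rest_floor between -0.012 and 0.012 m and y of pan_base in the frame of rest_floor between -0.012 and 0.012 m and z of pan_base in the frame of rest_floor between -0.004 and 0.004 m and angle between pan_base's own z axis and vertical below 0.06 rad and angle between the y axis of pan_base and the y axis of rest_floor, either way round below 0.15 rad and x of pipe_mid in the frame of pan_base between -0.045 and 0.045 m and y of pipe_mid in the frame of pan_base between -0.04 and 0.04 m and z of pipe_mid in the frame of pan_base below 0.027 m and angle between the x axis of pipe_mid and the y axis of pan_base, either way round below 0.35 rad and linear speed of each of pan, pipe below 0.02 m/s); the robot touches nothing.
It fails at once if the pan swings or tips more than 0.35 rad (20 degrees) (angle between pan_base's own z axis and vertical above 0.35 rad).
It fails at once if the pan catches on the stand (more than 25 N between them) (contact force between pan and stand above 25 N).
It fails at once if the pan is dropped (falls freely at over 0.4 m/s) (contact force between the fingers and pan below 0.05 N and linear speed of pan above 0.4 m/s).
It fails at once if the pipe is dropped (falls freely at over 0.5 m/s) (contact force between the fingers and pipe below 0.05 N and linear speed of pipe above 0.5 m/s).
It fails at once if a bystander (block, dish, gauge, jar, weight) is moved by more than 30 mm (distance of any of block_mid, dish, gauge, jar, weight from where it was at the start of the episode above 0.03 m).
It also fails if it takes over 70 s, if anything falls off the work surface, if the arm or the gripper's body presses on something with over 40 N, if the wrist force passes 120 N, or if a joint passes its speed limit or range.

## Working session

There is one attempt and no reset: what is moved stays moved. The work goes in short steps, Python scripts to look and compute and a tool call to move; the robot and the scene stay as the last step left them, time stands still between calls to the robot, and variables do not carry over. Pictures are saved under pics/ and viewed, at most 10 in all, crops included, and the job is handed in when it is done.

Besides the shell and the picture viewer there is one more tool, called after "Call:" by a JSON object that holds its "fn" and its "kwargs". step_arm: Moves the arm, as the interface text tells. Its arguments: {"type":"object","properties":{"linear":{"type":"array"},"delta_rot":{"type":"array"},"grip":{"type":"array"}},"required":["linear","delta_rot","grip"]}

```bash
mkdir -p pics; ls; cat > h.py <<'E'
import numpy as np, cv2
from station import sense, capture, finish_job, silhouettes, landmark_of
def ray(c,p):
    T=np.array(c["world_to_cam"]);R=T[:3,:3];o=-R.T@T[:3,3]
    d=R.T@np.array([(p[0]-c["cx"])/c["fx"],-(p[1]-c["cy"])/c["fy"],-1.]);return o,d/np.linalg.norm(d)
def atz(c,p,z):
    o,d=ray(c,p);return o+d*(z-o[2])/d[2]
def tri(c1,p1,c2,p2):
    A=np.zeros((3,3));b=np.zeros(3);rs=[ray(c1,p1),ray(c2,p2)]
    for o,d in rs:
        P=np.eye(3)-np.outer(d,d);A+=P;b+=P@o
    x=np.linalg.solve(A,b);return x,[round(1000*np.linalg.norm((np.eye(3)-np.outer(d,d))@(x-o)),1) for o,d in rs]
def proj(c,X):
    T=np.array(c["world_to_cam"]);q=T[:3,:3]@np.array(X)+T[:3,3]
    return np.array([c["cx"]+c["fx"]*q[0]/-q[2],c["cy"]-c["fy"]*q[1]/-q[2]])
E
python3 - <<'E'
from h import *
np.set_printoptions(precision=4,suppress=True)
C={n:capture(n) for n in("side","top")}
for n,c in C.items():
    cv2.imwrite(f"pics/{n}0.png",c["img"][:,:,::-1]); print(n,[k for k in c],ray(c,(320,200)))
for l in "stand light_bar pan_grip pan_base rest_floor pipe_mid block_mid dish gauge jar weight".split():
    r={n:[(np.round(d["point"],1).tolist(),round(d["score"],2)) for d in landmark_of(n,l)] for n in C}
    print(l,r)
    if r["side"] and r["top"]:print("   ",*tri(C["side"],r["side"][0][0],C["top"],r["top"][0][0]))
E
```

```text
pics
side ['img', 'fx', 'fy', 'cx', 'cy', 'world_to_cam'] (array([0.4232, 0.6175, 1.0913]), array([ 0.1301, -0.6125, -0.7797]))
top ['img', 'fx', 'fy', 'cx', 'cy', 'world_to_cam'] (array([ 0.3678, -0.0981,  1.3751]), array([ 0.1977, -0.0038, -0.9803]))
stand {'side': [([289.1, 327.3], 0.73)], 'top': []}
light_bar {'side': [([297.9, 283.6], 0.84), ([259.0, 225.9], 0.41)], 'top': [([170.4, 213.1], 0.57)]}
    [0.5553 0.2396 0.2889] [np.float64(2.6), np.float64(2.6)]
pan_grip {'side': [([308.3, 315.0], 0.88), ([260.8, 229.2], 0.7), ([340.8, 172.5], 0.67)], 'top': [([188.8, 231.3], 0.78)]}
    [0.5362 0.2412 0.1174] [np.float64(2.4), np.float64(2.4)]
pan_base {'side': [([285.2, 320.1], 0.59)], 'top': [([197.8, 212.7], 0.65)]}
    [0.6025 0.2396 0.0422] [np.float64(5.8), np.float64(5.8)]
rest_floor {'side': [([316.4, 225.6], 0.82)], 'top': [([316.3, 220.6], 0.93)]}
    [ 0.5826 -0.0934  0.0448] [np.float64(5.1), np.float64(5.1)]
pipe_mid {'side': [([373.1, 192.3], 0.78), ([337.5, 171.1], 0.77)], 'top': [([410.5, 233.5], 0.81), ([386.5, 280.1], 0.81)]}
    [ 0.4835 -0.3502 -0.014 ] [np.float64(69.2), np.float64(69.2)]
block_mid {'side': [([344.8, 292.4], 0.71)], 'top': [([242.0, 263.7], 0.65)]}
    [0.457  0.1132 0.02  ] [np.float64(0.0), np.float64(0.0)]
dish {'side': [([310.9, 314.0], 0.62)], 'top': [([313.4, 151.9], 0.71), ([243.4, 264.4], 0.41)]}
    [ 0.726  -0.0106 -0.2971] [np.float64(163.8), np.float64(163.8)]
gauge {'side': [([297.9, 176.3], 0.6)], 'top': [([406.1, 183.0], 0.55)]}
    [ 0.712  -0.3589 -0.0237] [np.float64(7.5), np.float64(7.5)]
jar {'side': [([252.3, 272.1], 0.93), ([315.8, 230.2], 0.56)], 'top': [([255.6, 160.1], 0.82)]}
    [ 0.7637  0.0888 -0.0078] [np.float64(1.7), np.float64(1.7)]
weight {'side': [([386.0, 161.0], 0.51), ([285.9, 319.1], 0.42)], 'top': [([454.5, 287.9], 0.63)]}
    [ 0.3908 -0.4807  0.0086] [np.float64(6.4), np.float64(6.4)]
```

```bash
python3 - <<'E'
import cv2,numpy as np
for n in("side","top"):
    i=cv2.imread(f"pics/{n}0.png");cv2.imwrite(f"pics/{n}0b.png",cv2.resize(i[130:400,140:500],(800,600),interpolation=cv2.INTER_CUBIC))
E
```

```text
(no output)
```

View pics/side0b.png

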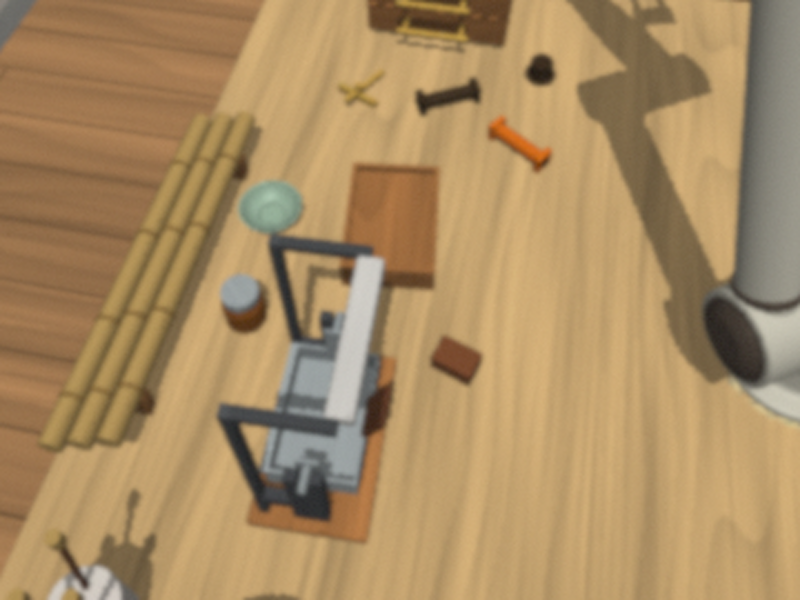

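View pics/top0b.png

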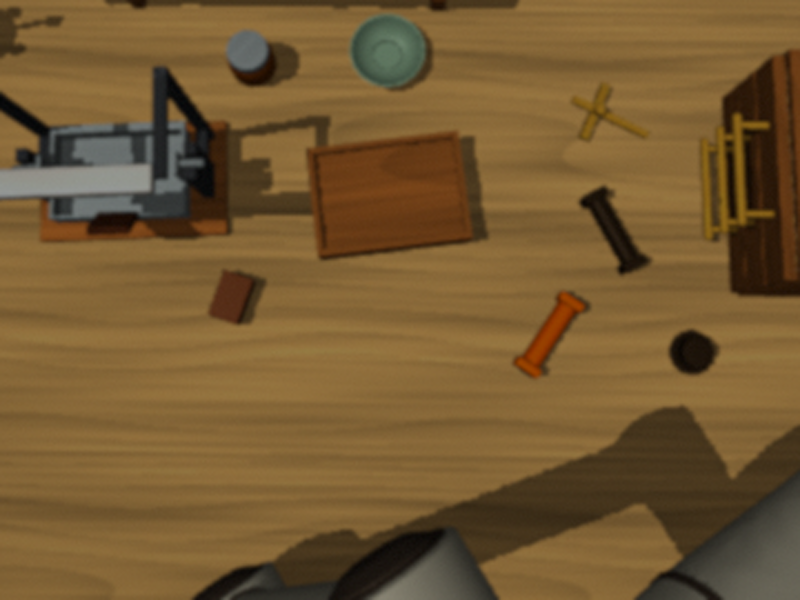

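The side picture shows the stand (pan grip near 308,315, bar near 298,284), the rest (316,226) and the block (345,292). There are two pipe-shaped things. The dark one is at side (338,171), top (410,233). The orange one is at side (373,192), top (386,280). The dark bronze one fits the description, so it is the pipe. Next I'll refine the yaws and confirm the pipe in an enlarged crop.

```bash
python3 - <<'E'
from h import *
np.set_printoptions(precision=4,suppress=True)
C={n:capture(n) for n in("side","top")}
t=C["top"]["img"]; hsv=cv2.cvtColor(t,cv2.COLOR_RGB2HSV)
L={n:{l:[d["point"] for d in landmark_of(n,l)] for l in("light_bar","pan_grip","pan_base","rest_floor","pipe_mid")} for n in C}
for l in("light_bar","pan_grip","pan_base","rest_floor"):
    try: print(l,*tri(C["side"],L["side"][l][0],C["top"],L["top"][l][0]))
    except IndexError: print(l,"miss")
def rect(m,z,name,c=C["top"]):
    k=max(cv2.findContours(m.astype(np.uint8),0,1)[0],key=cv2.contourArea)
    W=np.array([atz(c,p,z)[:2] for p in k[:,0].astype(float)],np.float32)
    r=cv2.minAreaRect(W);print(name,r);return r
m=(hsv[...,1]<40)&(hsv[...,2]>140); m[:,:100]&=True; m[:195]=0;m[225:]=0;m[:,215:]=0
rect(m,.313,"bar")
for l in("pan_base","pipe_mid","rest_floor"):
  for n,z in(("top",{"pan_base":.095,"pipe_mid":.02,"rest_floor":.05}[l]),):
    for d in silhouettes(n,l):
        rgb=C[n]["img"][d["mask"]].mean(0);print(n,l,round(d["score"],2),d["point"],d["mask"].sum(),rgb)
        rect(d["mask"],z,l)
# rest by colour: flood from its floor pixel
lab=cv2.cvtColor(t,cv2.COLOR_RGB2LAB).astype(int); p=lab[215:228,300:320].reshape(-1,3).mean(0)
m=(np.abs(lab-p)[...,1]<7)&(np.abs(lab-p)[...,0]<45)&(np.abs(lab-p)[...,2]<12); m[:,:270]=0;m[:,365:]=0;m[:180]=0;m[255:]=0
m=cv2.morphologyEx(m.astype(np.uint8),cv2.MORPH_OPEN,np.ones((3,3)));rect(m,.05,"rest")
s=sense();print(s["joints"],s["tcp_pos"],s["ee_rot"],s["gripper_width"])
a=cv2.resize(t[200:310,360:480],(480,440),interpolation=cv2.INTER_CUBIC);cv2.imwrite("pics/pipe.png",a[:,:,::-1])
E
```

```text
light_bar [0.5571 0.2403 0.2894] [np.float64(0.2), np.float64(0.2)]
pan_grip [0.5384 0.2414 0.0981] [np.float64(1.4), np.float64(1.4)]
pan_base [0.6068 0.2406 0.0527] [np.float64(0.7), np.float64(0.7)]
rest_floor [ 0.5884 -0.0852  0.0425] [np.float64(1.0), np.float64(1.0)]
bar ((0.5531124472618103, 0.23891577124595642), (0.023447642102837563, 0.1725977063179016), 2.817549228668213)
top pan_base 0.91 [196.8, 202.3] 2194 [74.4421 75.1563 71.9202]
pan_base ((0.5730012059211731, 0.21656803786754608), (0.11378622055053711, 0.1984289288520813), 34.88564682006836)
top pipe_mid 0.66 [413.3, 235.4] 400 [33.5475 23.5775 12.4475]
pipe_mid ((0.5486209392547607, -0.37411412596702576), (0.11043567955493927, 0.0396554172039032), 27.673622131347656)
top pipe_mid 0.61 [386.2, 280.5] 362 [134.7735  54.5083   1.0746]
pipe_mid ((0.41677960753440857, -0.2912081182003021), (0.03203047811985016, 0.11069484055042267), 56.042789459228516)
top rest_floor 0.7 [316.0, 220.3] 3533 [101.4325  57.6077  21.1913]
rest_floor ((0.5861519575119019, -0.08911137282848358), (0.1440088450908661, 0.19807976484298706), 7.61541748046875)
rest ((0.5886141061782837, -0.08797482401132584), (0.139401376247406, 0.1944415122270584), 7.477809429168701)
[-57.0318  22.0421   0.4507  -0.0006 -68.41   -14.8176] [ 0.1947 -0.5939  0.2225] [[-0.9502 -0.3115 -0.    ]
 [-0.3115  0.9502  0.    ]
 [-0.      0.     -1.    ]] 0.9936712573446913
```

View pics/pipe.png

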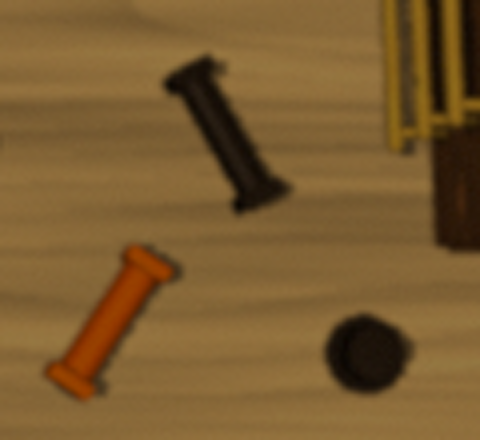

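The dark pipe is confirmed at crop (228,132), i.e. top (417,233). The orange look-alike at crop (110,320) and the round weight at crop (368,353) stay untouched. Next I'll fit the stand pose and plan the approach rows.

```bash
cat >> h.py <<'E'
from scipy.spatial.transform import Rotation as Ro
from scipy.spatial.transform import Slerp
def Rz(a): return Ro.from_euler('z',a,degrees=True).as_matrix()
RG=np.array([[0,-.883,.469],[-1,0,0],[0,-.469,-.883]]); RG=np.linalg.svd(RG)[0]@np.linalg.svd(RG)[2]
def rows(p1,R1,vmax=60,p0=None,R0=None,n=None):
    s=sense(); p0=np.array(s["tcp_pos"]) if p0 is None else np.array(p0); R0=np.array(s["ee_rot"]) if R0 is None else np.array(R0)
    p1=np.array(p1);rv=Ro.from_matrix(R0.T@R1).as_rotvec()
    n=n or int(max(np.ceil(np.linalg.norm(p1-p0)*1000/vmax),np.ceil(np.linalg.norm(rv)/.17),1))
    d=(p1-p0)*1000/n;lin=[];R=R0
    st=Ro.from_rotvec(rv/n).as_matrix()
    for i in range(n):
        lin.append(np.round(R.T@d,1).tolist());R=R@st
    print("n",n,"rot",np.round(rv/n,4).tolist());print("lin",lin)
    return p1,R1
E
python3 - <<'E'
from h import *
from scipy.optimize import least_squares
np.set_printoptions(precision=4,suppress=True)
P={"light_bar":[],"pan_grip":[],"pan_base":[]};obs=[]
for k in range(4):
    for n in("side","top"):
        c=capture(n)
        for l in P:
            d=landmark_of(n,l)
            if d: obs.append((c,n,l,d[0]["point"]))
def f(v,full=False):
    x,y,a,bx=v;R=Rz(a);L={"light_bar":[bx,0,.295],"pan_grip":[-.0684,0,.1209],"pan_base":[0,0,.06]}
    return np.concatenate([(proj(c,R@np.array(L[l])+[x,y,0])-p)*(.5 if l=="pan_base" else 1) for c,n,l,p in obs]+[[(a-2.8)/1]])
r=least_squares(f,[.605,.24,2.8,-.05],loss="soft_l1");print(r.x)
for (c,n,l,p),e in zip(obs,r.fun[:-1].reshape(-1,2)): print(n,l,np.round(p,1),e)
E
```

```text
[ 0.604   0.2425  2.6892 -0.0472]
side light_bar [297.6 283.1] [ 0.5562 -0.2647]
side pan_grip [312.3 316. ] [-2.831 -1.944]
side pan_base [284.  316.1] [0.9496 1.4992]
top light_bar [170.  210.5] [-0.6409  0.3275]
top pan_grip [187.5 230.1] [1.7099 0.3244]
side light_bar [297.4 285.6] [ 0.7562 -2.7647]
side pan_grip [311.7 314.1] [-2.231 -0.044]
side pan_base [287.9 318.5] [-1.0004  0.2992]
top light_bar [169.7 211.4] [-0.3409 -0.5725]
top pan_grip [189.8 230.8] [-0.5901 -0.3756]
top pan_base [194.1 211.5] [ 0.5572 -1.2746]
side light_bar [300.4 283.4] [-2.2438 -0.5647]
side pan_grip [307.1 314. ] [2.369 0.056]
top light_bar [169.9 208.6] [-0.5409  2.2275]
top pan_grip [188.9 227.7] [0.3099 2.7244]
top pan_base [194.4 210.8] [ 0.4072 -0.9246]
side light_bar [299.8 283.3] [-1.6438 -0.4647]
side pan_grip [309.8 312.1] [-0.331  1.956]
side pan_base [285.2 317. ] [0.3496 1.0492]
top light_bar [168.7 210.6] [0.6591 0.2275]
top pan_grip [191.1 228.8] [-1.8901  1.6244]
top pan_base [196.2 209.4] [-0.4928 -0.2246]
```

```bash
python3 - <<'E'
from h import *
R=Rz(2.7)@RG; S=np.array([.604,.2425,0])
def tcp(g): return S+Rz(2.7)@np.array(g)+R@[0,0,.019]
s=sense();R0=np.array(s["ee_rot"])
sl=Slerp([0,1],Ro.from_matrix([R0,R]));Rm=sl(.5).as_matrix()
p,Rr=rows([.40,-.22,.36],Rm)
pre=tcp([-.0684-.11,-.06,.121]);print(pre)
rows(pre,R,p0=p,R0=Rr)
print(tcp([-.0684,-.06,.121]),tcp([-.0684,0,.121])); print(R.T@Rz(2.7))
E
```

```text
n 8 rot [0.0261, -0.0198, -0.0796]
lin [[-38.9, 36.4, -17.2], [-42.0, 32.7, -17.3], [-44.8, 28.8, -17.2], [-47.3, 24.7, -17.0], [-49.4, 20.4, -16.6], [-51.2, 16.0, -16.1], [-52.6, 11.4, -15.4], [-53.6, 6.8, -14.6]]
[0.4375271  0.17458266 0.10422006]
n 8 rot [0.0261, -0.0198, -0.0796]
lin [[-40.5, 32.0, 28.6], [-42.4, 29.4, 28.6], [-44.0, 26.7, 28.7], [-45.5, 23.9, 28.9], [-46.7, 21.0, 29.3], [-47.7, 18.0, 29.7], [-48.4, 15.0, 30.2], [-48.8, 11.9, 30.8]]
[0.54740499 0.17976437 0.10422006] [0.5445786  0.23969776 0.10422006]
[[ 2.25295925e-18 -1.00000000e+00  0.00000000e+00]
 [-8.83154566e-01  7.96184863e-20 -4.69082097e-01]
 [ 4.69082097e-01  1.08496961e-18 -8.83154566e-01]]
```

Call:
{"fn": "step_arm", "kwargs": {"linear": [[-39,36,-17],[-42,33,-17],[-45,29,-17],[-47,25,-17],[-49,20,-17],[-51,16,-16],[-53,11,-15],[-54,7,-15]], "delta_rot": [[0.026,-0.02,-0.08],[0.026,-0.02,-0.08],[0.026,-0.02,-0.08],[0.026,-0.02,-0.08],[0.026,-0.02,-0.08],[0.026,-0.02,-0.08],[0.026,-0.02,-0.08],[0.026,-0.02,-0.08]], "grip": [60,60,60,60,60,60,60,60]}}

```text
time_s: 4.55
tcp_pos: [0.3999, -0.2184, 0.3608]
ee_rot: [[-0.561, -0.79, 0.248], [-0.824, 0.563, -0.07], [-0.084, -0.243, -0.966]]
wrist_force: [1.8, -0.2, -0.3]
gripper_width: 0.691
gripper_force: 0.0
```

Call:
{"fn": "step_arm", "kwargs": {"linear": [[-40,32,28],[-42,29,28],[-44,27,28],[-45,24,28],[-47,21,28],[-48,18,28],[-48,15,28],[-49,12,28],[0,0,0],[0,0,0]], "delta_rot": [[0.026,-0.02,-0.08],[0.026,-0.02,-0.08],[0.026,-0.02,-0.08],[0.026,-0.02,-0.08],[0.026,-0.02,-0.08],[0.026,-0.02,-0.08],[0.026,-0.02,-0.08],[0.026,-0.02,-0.08],[0,0,0],[0,0,0]], "grip": [50,50,50,50,50,50,50,50,50,50]}}

```text
time_s: 5.8
tcp_pos: [0.4438, 0.173, 0.141]
ee_rot: [[0.036, -0.896, 0.443], [-0.999, -0.033, 0.013], [0.003, -0.443, -0.896]]
wrist_force: [0.1, 0.2, 0.2]
gripper_width: 0.571
gripper_force: 0.0
```

```bash
python3 - <<'E'
from h import *
s=sense();print({k:np.round(s[k],3) for k in("time_s","joints","tcp_pos","gripper_width","wrist_force","gripper_force")})
R=Rz(2.7)@RG;rows([.4375,.1746,.1042],R,n=1)
c=capture("side");cv2.imwrite("pics/s1.png",cv2.resize(c["img"][180:400,160:440],(770,600))[:,:,::-1])
E
```

```text
{'time_s': np.float64(5.8), 'joints': array([  35.833,    2.361,  -61.228,   74.283,  -14.981, -104.665]), 'tcp_pos': array([0.444, 0.173, 0.141]), 'gripper_width': np.float64(0.571), 'wrist_force': array([0.081, 0.169, 0.2  ]), 'gripper_force': np.float64(0.0)}
n 1 rot [0.0289, -0.0079, -0.0089]
lin [[-1.9, 21.9, 30.2]]
```

View pics/s1.png

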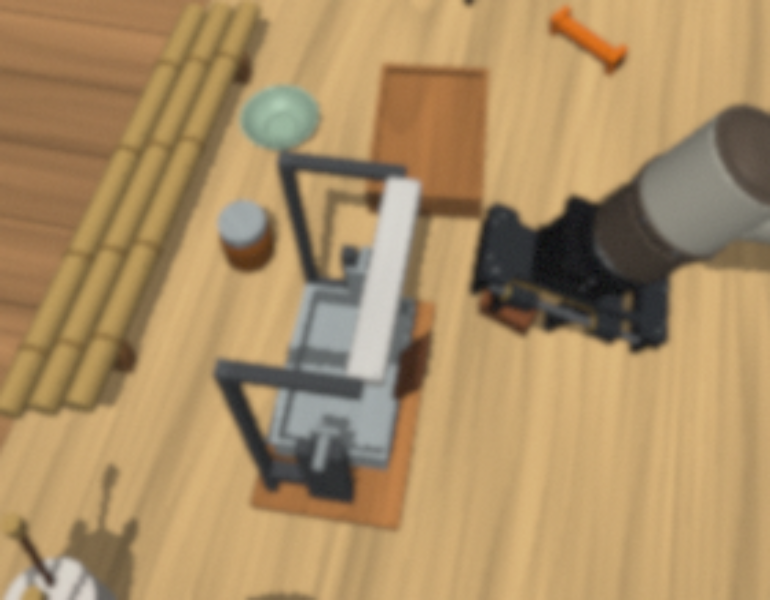

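The picture shows the gripper at crop (570,290), above the block at crop (507,312). It is clear of the bar at crop (385,280) and still outside the stand. Joint 3 is at its limit this close to the base, so I'll move outward.

```bash
python3 - <<'E'
from h import *
R=Rz(2.7)@RG;rows([.487,.1768,.125],R,n=3)
E
```

```text
n 3 rot [0.0094, -0.0025, -0.003]
lin [[-0.7, -10.5, 11.3], [-0.7, -10.4, 11.4], [-0.6, -10.3, 11.5]]
```

Call:
{"fn": "step_arm", "kwargs": {"linear": [[-0.7,-10.5,11.3],[-0.7,-10.5,11.4],[-0.6,-10.3,11.5],[0,0,0],[0,0,0]], "delta_rot": [[0.01,-0.003,-0.003],[0.01,-0.003,-0.003],[0.01,-0.003,-0.003],[0,0,0],[0,0,0]], "grip": [50,50,50,50,50]}}

```text
time_s: 6.48
tcp_pos: [0.4861, 0.1799, 0.1297]
ee_rot: [[0.045, -0.883, 0.467], [-0.999, -0.043, 0.016], [0.006, -0.467, -0.884]]
wrist_force: [-0.5, 0.7, 0.1]
gripper_width: 0.574
gripper_force: 0.0
```

```bash
python3 - <<'E'
from h import *
s=sense();print({k:np.round(s[k],4) for k in("time_s","joints","tcp_pos","wrist_force")})
R=Rz(2.7)@RG;p,_=rows([.500,.1775,.1042],R,n=3);rows([.5474,.1798,.1042],R,p0=p,R0=R,n=4)
E
```

```text
{'time_s': np.float64(6.475), 'joints': array([  21.4178,    6.9393,  -58.7776,  103.587 ,   -9.195 , -120.3902]), 'tcp_pos': array([0.4861, 0.1799, 0.1297]), 'wrist_force': array([-0.4754,  0.7315,  0.1405])}
n 3 rot [0.0009, -0.002, 0.0004]
lin [[0.9, -0.1, 9.7], [1.0, -0.1, 9.7], [1.0, -0.1, 9.7]]
n 4 rot [0.0, 0.0, 0.0]
lin [[-0.0, -10.5, 5.6], [-0.0, -10.5, 5.6], [-0.0, -10.5, 5.6], [-0.0, -10.5, 5.6]]
```

Joint 5 is at its limit, so the wrist is close to singular. I'll fit the arm's kinematics from the recorded joint/TCP pairs to find a healthy branch for the grasp pose.

```bash
cat > kin.py <<'E'
from h import *
from scipy.optimize import least_squares
D=[([-57.0318,22.0421,.4507,-.0006,-68.41,-14.8176],[.1947,-.5939,.2225]),([35.833,2.361,-61.228,74.283,-14.981,-104.665],[.4438,.173,.141]),([21.4178,6.9393,-58.7776,103.587,-9.195,-120.3902],[.4861,.1799,.1297])]
E_=lambda a,d:Ro.from_euler(a,d,degrees=True).as_matrix()
def fk(q,k,s4=1,s6=1):
    h,a1,a2,a3,d4,d6=k;R=E_('z',q[0]);p=R@[a1,0,h]
    R=R@E_('y',q[1]);p=p+R@[0,0,a2];R=R@E_('y',-q[2]);p=p+R@[d4,0,a3]
    R=R@E_('x',s4*q[3])@E_('y',-q[4]);p=p+R@[d6,0,0];R=R@E_('x',s6*q[5])
    return p,R
def fit():
    best=None
    for s4 in(1,-1):
        r=least_squares(lambda k:np.concatenate([(fk(q,k,s4)[0]-p)*1000 for q,p in D]+[(k-np.array([.35,.05,.35,.03,.35,.25]))*1]),[.35,.05,.35,.03,.35,.25])
        if best is None or r.cost<best[0]:best=(r.cost,r.x,s4,r.fun[:9])
    return best
E
python3 - <<'E'
from kin import *
np.set_printoptions(precision=4,suppress=True)
c,k,s4,f=fit();print(c,k,s4,f)
s=sense();Rn=np.array(s["ee_rot"])
for s6 in(1,-1):
    _,R=fk(s["joints"],k,s4,s6);_,R0=fk(D[0][0],k,s4,s6);Rs=np.array([[-.9502,-.3115,0],[-.3115,.9502,0],[0,0,-1]])
    print(s6,(R.T@Rn).round(3).tolist(),(R0.T@Rs).round(3).tolist())
E
```

```text
14288.003044016834 [0.1819 0.1538 0.5027 0.0384 0.2663 0.3629] -1 [134.0814  87.0118   0.1722 -17.5615  23.393   -3.5171  17.4618 -42.929
   3.3451]
1 [[0.0, 0.0, 1.0], [0.488, -0.873, 0.0], [0.873, 0.488, -0.0]] [[-0.0, 0.0, 1.0], [-0.869, 0.494, -0.0], [-0.494, -0.869, 0.0]]
-1 [[0.0, 0.0, 1.0], [-1.0, 0.0, 0.0], [-0.0, -1.0, 0.0]] [[-0.0, 0.0, 1.0], [-1.0, -0.0, -0.0], [0.0, -1.0, 0.0]]
```

```bash
python3 - <<'E'
s=open('kin.py').read()
s=s.replace("h,a1,a2,a3,d4,d6=k;","h,a1,a2,a3,d4,d6,ly,ww=k;").replace("[a1,0,h]","[a1,ly,h]").replace(",.25]))*1",",.25,-.15,0]))*1").replace("[.35,.05,.35,.03,.35,.25])","[.35,.05,.35,.03,.35,.25,-.15,0])").replace("p=p+R@[d6,0,0]","p=p+R@[d6,ww,0]").replace("s4=1,s6=1","s4=-1,s6=-1").replace("(1,-1)","(-1,)")
open('kin.py','w').write(s)
E
python3 - <<'E'
from kin import *
np.set_printoptions(precision=4,suppress=True)
c,k,s4,f=fit();print(c,k,s4,f)
E
```

```text
0.0717700581501944 [ 0.1598 -0.0003  0.5657  0.0002  0.4218  0.3065  0.     -0.1599] -1 [-0.0007 -0.0001  0.001   0.001   0.0011 -0.0229 -0.0011 -0.0003  0.0221]
```

```bash
cat >> kin.py <<'E'
K=fit()[1]
Q=np.array([[37.,0,0,0,0,0]])  # unused
LO=np.array([-179.83,-69.29,-61.27,-181.25,-171.15,-177.46]);HI=np.array([179.83,118.12,80.66,117.63,-9.14,177.46])
A=np.array([[0,0,1],[-1,0,0],[0,-1,0.]])
def ik(p,R,q0=None,n=60):
    rng=np.random.default_rng(0);S=[]
    for q in ([q0] if q0 is not None else LO+(HI-LO)*rng.random((n,6))):
        g=lambda q:np.concatenate([(fk(q,K)[0]-p)*10,((fk(q,K)[1]@A)-R).ravel()])
        r=least_squares(g,np.clip(q,LO+.01,HI-.01),bounds=(LO,HI))
        if r.cost<1e-7 and not any(np.abs(r.x-t).max()<1 for t in S):S.append(r.x)
    return S
E
python3 - <<'E'
from kin import *
np.set_printoptions(precision=1,suppress=True)
R=Rz(2.7)@RG; S=np.array([.604,.2425,0])
for nm,g,y in(("pre",[-.16,-.06,.125],2.7),("entry",[-.0684,-.06,.121],2.7),("grasp",[-.0684,0,.121],2.7),("lift",[-.0684,0,.15],2.7)):
  for fl in(0,180):
    Rr=R@Rz(fl);p=S+Rz(2.7)@np.array(g)+Rr@[0,0,.019]
    for q in ik(p,Rr):print(nm,fl,q)
S=np.array([.588,-.088,.04]);R=Rz(7.5)@RG
for fl in(0,180):
    Rr=R@Rz(fl);p=S+Rz(7.5)@np.array([-.0684,0,.061])+Rr@[0,0,.019]
    for q in ik(p,Rr):print("rest",fl,q)
E
```

```text
grasp 0 [  23.9   16.   -50.9  108.3  -10.3 -127.5]
grasp 180 [ 23.9  16.  -50.9 108.3 -10.3  52.5]
lift 0 [  33.    13.6  -49.8   81.6  -13.8 -108.7]
lift 180 [ 33.   13.6 -49.8  81.6 -13.8  71.3]
```

```bash
cat > scan.py <<'E'
from kin import *
np.set_printoptions(precision=0,suppress=True)
def RB(yaw,b,fl=0): # lean b about thickness axis
    return Rz(yaw)@RG@Ro.from_euler('y',b,degrees=True).as_matrix()@Rz(fl)
ST=np.array([.604,.2425,0]);RS=np.array([.588,-.088,.04])
def pose(S,yaw,b,g,fl=0):
    R=RB(yaw,b,fl);return S+Rz(yaw)@np.array(g)+R@[0,0,.019],R
def marg(q): return min((q-LO).min(),(HI-q).min())
E
timeout 550 python3 - <<'E'
from scan import *
P={"grasp":(ST,2.7,[-.0684,0,.121]),"lift":(ST,2.7,[-.0684,0,.15]),"back":(ST,2.7,[-.188,0,.15]),"rest":(RS,7.5,[-.0684,0,.061]),"restF":(RS,187.5,[-.0684,0,.061])}
for b in(-75,-60,-45,-30,-15,0,15,30,45,60,75):
    print("b",b)
    for n,(S,y,g) in P.items():
        p,R=pose(S,y,b,g)
        so=ik(p,R,n=14);so=[q for q in so]
        for q in so: print("  ",n,q,round(marg(q),1))
E
```

```text
b -75
   grasp [ -2.  38. -10. -83. -79.  76.] 51.6
   lift [ -2.  35.  -9. -82. -79.  72.] 51.9
   back [ -4.  30. -25. -83. -79.  82.] 36.6
   rest [ -29.   47.    6.  -60. -102.   76.] 67.0
   restF [ 23.  49. -25.  65. -83. 134.] 36.1
b -60
   grasp [  2.  30. -14. -79. -62.  69.] 47.7
   lift [  3.  27. -13. -77. -63.  64.] 48.3
   back [  1.  19. -28. -81. -62.  73.] 33.7
   rest [-28.  39.  -1. -58. -88.  75.] 60.6
   restF [ 22.  46. -18.  53. -78. 144.] 33.2
b -45
   grasp [ 11.  22. -17. -71. -44.  56.] 34.6
   lift [ 12.  19. -16. -68. -44.  50.] 35.1
   back [ 13.  10. -29. -73. -42.  56.] 31.9
   rest [-25.  31.  -7. -55. -72.  72.] 53.9
   restF [ 20.  45. -10.  39. -77. 155.] 22.2
b -30
   grasp [ 25.  17. -21. -51. -23.  28.] 14.0
   lift [ 27.  15. -21. -45. -24.  20.] 14.9
   back [ 37.   4. -35. -44. -16.  12.] 6.5
   rest [-19.  24. -14. -51. -55.  66.] 45.4
   restF [ 17.  44.  -0.  26. -79. 166.] 11.9
b -15
   rest [ -9.  18. -22. -42. -35.  53.] 25.6
   restF [ 12.  44.   9.  13. -84. 174.] 3.4
b 0
   grasp [  24.   16.  -51.  108.  -10. -128.] 1.2
   lift [  3
[... 474 characters left out ...]
34.  -31.   50.  -66. -102.] 30.5
   lift [ 55.  32. -29.  48. -68. -99.] 31.8
   back [  68.   26.  -39.   40.  -69. -107.] 22.2
   restF [ -10.   52.   33.  -37. -107. -174.] 3.9
b 60
   grasp [  56.   42.  -23.   45.  -81. -102.] 37.8
   lift [  56.   39.  -23.   45.  -83. -100.] 38.6
   back [  68.   34.  -32.   36.  -82. -107.] 28.9
   rest [  16.   30.  -60.   96.  -64. -121.] 1.5
   restF [ -15.   54.   34.  -49. -111. -174.] 3.6
b 75
   grasp [  56.   49.  -17.   42.  -94. -102.] 44.7
   lift [  56.   47.  -16.   43.  -96. -101.] 44.9
   back [  67.   42.  -26.   32.  -95. -107.] 34.9
   rest [  24.   39.  -55.   82.  -76. -123.] 5.9
   restF [ -20.   57.   33.  -61. -115. -174.] 3.3
```

```bash
cat >> scan.py <<'E'
def body(b,fr=.050):
    R=RB(0,b);g=np.linspace
    def box(t0,t1,w,l0,l1): 
        X=np.stack(np.meshgrid(g(-w,w,7),g(t0,t1,25),g(l0,l1,25),indexing='ij'),-1).reshape(-1,3);return X*[1,1,-1]
    h=fr/2
    pts={"hand":box(-.095,.095,.0375,.051,.14),"wrist":box(-.045,.045,.045,.14,.30),"fingA":box(h,h+.016,.011,-.019,.051),"fingB":box(-h-.016,-h,.011,-.019,.051)}
    return {k:v@R.T for k,v in pts.items()}
OB={"bar":([-.064,-.091,.295],[-.031,.091,.313]),"armL":([-.05,.09,.303],[.067,.106,.313]),"armR":([-.05,-.106,.303],[.067,-.09,.313]),
"cheekL":([-.035,.091,0],[.035,.105,.15]),"cheekR":([-.035,-.105,0],[.035,-.091,.15]),"upL":([.05,.09,0],[.07,.106,.313]),"upR":([.05,-.106,0],[.07,-.09,.313])}
def panob(z):return {"earL":([-.014,.077,z],[.014,.113,z+.086]),"earR":([-.014,-.113,z],[.014,-.077,z+.086]),"pan":([-.054,-.082,z],[.061,.082,z+.037])}
def clear(b,g,panz=.06,fr=.05):
    m={}
    for k,X in body(b,fr).items():
        X=X+g
        for o,(lo,hi) in {**OB,**panob(panz)}.items():
            d=np.linalg.norm(np.maximum(0,np.maximum(np.array(lo)-X,X-np.array(hi))),axis=1).min()
            m[k+"-"+o]=d
    k=sorted(m,key=m.get)[:3];return [(i,round(m[i]*1000)) for i in k]
E
python3 - <<'E'
from scan import *
print("back dir b-45",(-RB(0,-45)[:,2]).round(2))
for b in(-60,-45,-35,-30):
    G=np.array([-.0684,0,.121]);zb=-RB(0,b)[:,2]
    print(b,"grasp",clear(b,G));print("  lift",clear(b,G+[0,0,.027],.087,.01))
    for d in(.03,.06,.09):print("  retr",d,clear(b,G+zb*d))
    for d in(-.06,-.1):print("  y",d,clear(b,G+[0,d,0]), "x", clear(b,G+[d,0,.027],.087,.01))
E
```

```text
back dir b-45 [-0. -1.  1.]
-60 grasp [('hand-cheekR', 2), ('hand-earR', 5), ('fingB-pan', 19)]
  lift [('hand-earR', 5), ('fingB-pan', 10), ('fingA-pan', 11)]
  retr 0.03 [('hand-cheekR', 2), ('hand-earR', 12), ('fingB-cheekR', 26)]
  retr 0.06 [('hand-cheekR', 17), ('fingB-cheekR', 26), ('hand-earR', 27)]
  retr 0.09 [('fingB-cheekR', 26), ('fingB-earR', 36), ('hand-bar', 40)]
  y -0.06 [('fingB-cheekR', 0), ('hand-cheekR', 8), ('hand-earR', 9)] x [('hand-bar', 31), ('hand-earR', 33), ('hand-cheekR', 45)]
  y -0.1 [('fingB-cheekR', 0), ('fingB-earR', 9), ('fingB-pan', 20)] x [('hand-cheekR', 65), ('hand-bar', 66), ('hand-pan', 68)]
-45 grasp [('fingB-pan', 17), ('hand-bar', 19), ('hand-earR', 20)]
  lift [('hand-bar', 0), ('fingB-pan', 8), ('fingA-pan', 9)]
  retr 0.03 [('hand-bar', 2), ('hand-armR', 9), ('hand-cheekR', 22)]
  retr 0.06 [('hand-bar', 2), ('hand-armR', 7), ('hand-cheekR', 42)]
  retr 0.09 [('hand-bar', 2), ('hand-armR', 7), ('fingB-cheekR', 46)]
  y -0.06 [('fingB-cheekR', 5), ('hand-cheekR', 13), ('hand-earR', 17)] x [('hand-bar', 31), ('hand-armR', 47), ('hand-ear
[... 611 characters left out ...]
fingB-cheekR', 0), ('fingB-earR', 8), ('fingB-pan', 22)] x [('hand-bar', 66), ('hand-armR', 82), ('fingB-pan', 87)]
-30 grasp [('hand-bar', 6), ('fingB-pan', 16), ('fingA-pan', 26)]
  lift [('hand-bar', 0), ('fingB-pan', 7), ('fingA-pan', 9)]
  retr 0.03 [('hand-bar', 0), ('hand-armR', 10), ('fingB-pan', 39)]
  retr 0.06 [('hand-bar', 0), ('hand-armR', 7), ('wrist-bar', 47)]
  retr 0.09 [('hand-bar', 0), ('hand-armR', 7), ('fingB-bar', 51)]
  y -0.06 [('hand-bar', 9), ('fingB-cheekR', 11), ('hand-armR', 14)] x [('hand-bar', 31), ('hand-armR', 47), ('fingB-pan', 48)]
  y -0.1 [('fingB-cheekR', 0), ('fingB-earR', 8), ('fingB-pan', 23)] x [('hand-bar', 66), ('hand-armR', 82), ('fingB-pan', 87)]
```

```bash
python3 - <<'E'
from h import *
out=[]
s=sense();R=np.array(s["ee_rot"]);g=np.array(s["tcp_pos"])-R@[0,0,.019]
for n in("side","top"):
    c=capture(n);u=proj(c,g-R@[0,0,.08]);x0,y0=int(u[0])-65,int(u[1])-75
    x0=max(x0,0);y0=max(min(y0,250),0)
    im=cv2.resize(c["img"][y0:y0+150,x0:x0+130],(390*1,450))[:,:,::-1].copy()
    def dl(a,b,col):
        a,b=[tuple(int(v) for v in (proj(c,g+R@np.array(q))-[x0,y0])*3) for q in(a,b)];cv2.line(im,a,b,col,1)
    for L,col in((.051,(0,255,0)),(.10,(0,255,255)),(.14,(0,0,255))):
        k=[(-.0375,-.095,-L),(.0375,-.095,-L),(.0375,.095,-L),(-.0375,.095,-L)]
        for i in range(4):dl(k[i],k[(i+1)%4],col)
    out.append(im)
cv2.imwrite("pics/body.png",np.hstack(out))
E
```

```text
(no output)
```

View pics/body.png

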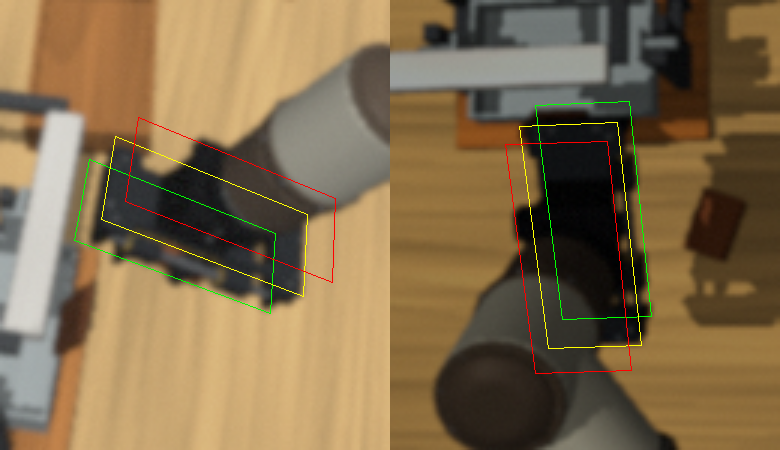

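The overlay on both views shows the wide gripper body (side crop 110,140 to 300,300) ending near the yellow outline, about 105 mm behind the grasp point. I'll recheck clearances with that length.

```bash
sed -i 's/.051,.14)/.051,.11)/; s/box(-.045,.045,.045,.14,.30)/box(-.05,.05,.05,.11,.30)/' scan.py; timeout 500 python3 - <<'E'
from scan import *
for b in(-60,-52,-45,-38,-30,0):
    G=np.array([-.0684,0,.121]);zb=-RB(0,b)[:,2]
    print(b,"grasp",clear(b,G));print("  lift",clear(b,G+[0,0,.027],.087,.01));print("  lift-20",clear(b,G+[-.02,0,.027],.087,.01))
    for d in(.03,.06):print("  retr",d,clear(b,G+zb*d),clear(b,G+zb*d+[-.02,0,0]))
    for v in([0,-.05,0],[-.05,-.05,0],[-.1,-.05,0]):print("  off",v,clear(b,G+v))
    print("  +y",clear(b,G+[0,.05,0]),clear(b,G+[-.05,.05,0]))
E
```

```text
-60 grasp [('hand-cheekR', 1), ('hand-earR', 5), ('wrist-cheekR', 15)]
  lift [('hand-earR', 5), ('fingB-pan', 10), ('fingA-pan', 11)]
  lift-20 [('hand-earR', 12), ('fingB-pan', 18), ('hand-bar', 25)]
  retr 0.03 [('hand-cheekR', 1), ('hand-earR', 12), ('fingB-cheekR', 26)] [('hand-cheekR', 8), ('hand-earR', 21), ('fingB-pan', 34)]
  retr 0.06 [('hand-cheekR', 17), ('fingB-cheekR', 26), ('hand-earR', 27)] [('hand-cheekR', 25), ('hand-earR', 36), ('fingB-cheekR', 39)]
  off [0, -0.05, 0] [('hand-earR', 0), ('hand-cheekR', 2), ('fingB-cheekR', 2)]
  off [-0.05, -0.05, 0] [('hand-cheekR', 10), ('hand-earR', 22), ('fingB-pan', 33)]
  off [-0.1, -0.05, 0] [('hand-cheekR', 48), ('hand-earR', 69), ('fingB-pan', 74)]
  +y [('wrist-cheekR', 12), ('fingB-earL', 17), ('fingB-pan', 19)] [('fingB-pan', 33), ('hand-pan', 44), ('hand-cheekR', 45)]
-52 grasp [('hand-cheekR', 11), ('hand-earR', 13), ('fingB-pan', 18)]
  lift [('fingB-pan', 8), ('fingA-pan', 10), ('hand-earR', 13)]
  lift-20 [('hand-bar', 17), ('fingB-pan', 17), ('hand-earR', 20)]
  retr 0.03 [('hand-cheekR', 12), ('hand-earR', 24), 
[... 3159 characters left out ...]
fingA-pan', 11)]
  lift-20 [('hand-bar', 5), ('fingB-pan', 18), ('fingA-pan', 30)]
  retr 0.03 [('hand-bar', 6), ('wrist-bar', 36), ('fingB-pan', 45)] [('hand-bar', 8), ('fingB-pan', 49), ('wrist-bar', 53)]
  retr 0.06 [('hand-bar', 0), ('wrist-bar', 40), ('hand-armL', 53)] [('hand-bar', 8), ('hand-armL', 58), ('hand-armR', 58)]
  off [0, -0.05, 0] [('fingB-earR', 18), ('fingB-pan', 19), ('fingA-pan', 28)]
  off [-0.05, -0.05, 0] [('fingB-pan', 33), ('hand-bar', 39), ('fingB-cheekR', 49)]
  off [-0.1, -0.05, 0] [('fingB-pan', 74), ('hand-bar', 79), ('fingB-cheekR', 93)]
  +y [('fingB-earL', 18), ('fingB-pan', 19), ('fingA-pan', 28)] [('fingB-pan', 33), ('hand-bar', 39), ('fingB-cheekL', 49)]
```

```bash
cat >> scan.py <<'E'
def path(q,p0,R0,p1,R1,n,quiet=False):
    sl=Slerp([0,1],Ro.from_matrix([R0,R1]));mx=0;mg=99
    for i in range(1,n+1):
        a=i/n;s=ik(np.array(p0)+a*(np.array(p1)-p0),sl(a).as_matrix(),q0=q)
        if not s: print("  FAIL at",i,q);return None
        mx=max(mx,np.abs(s[0]-q).max());q=s[0];mg=min(mg,marg(q))
    print("  n",n,"q",q,"maxstep",round(mx,1),"margin",round(mg,1));return q
E
python3 - <<'E'
from scan import *
s=sense();q=np.array(s["joints"]);p=np.array(s["tcp_pos"]);R=np.array(s["ee_rot"])
b=-50
W1=(np.array([.42,-.10,.36]),np.array([[-.561,-.79,.248],[-.824,.563,-.07],[-.084,-.243,-.966]]))
W1=(W1[0],np.linalg.svd(W1[1])[0]@np.linalg.svd(W1[1])[2])
zb=-RB(0,b)[:,2];G=np.array([-.0684,0,.121])
T=[("W1",W1[0],W1[1],12)]
for nm,g,n in(("pre",G+zb*.06+[-.10,0,0.0],16),("in",G+zb*.06,4),("grasp",G,3),("lift",G+[0,0,.027],2),("back",G+[-.2,0,.04],6)):
    T.append((nm,*pose(ST,2.7,b,g),n))
T.append(("over",*pose(RS,7.5,b,[-.0684,0,.061+.05]),8));T.append(("rest",*pose(RS,7.5,b,[-.0684,0,.061]),3))
T.append(("out",*pose(RS,7.5,b,np.array([-.0684,0,.061])+zb*.1),3))
for nm,p1,R1,n in T:
    print(nm,p1.round(4),np.degrees(np.linalg.norm(Ro.from_matrix(R.T@R1).as_rotvec())).round());q2=path(q,p,R,p1,R1,n)
    if q2 is None: break
    q,p,R=q2,p1,R1
E
```

```text
W1 [ 0. -0.  0.] 39.0
  n 12 q [ 14. -10. -22.   8. -66. -51.] maxstep 31.8 margin 3.3
pre [0. 0. 0.] 69.0
  n 16 q [  2.  13. -28. -73. -54.  64.] maxstep 10.3 margin 31.1
in [1. 0. 0.] 0.0
  n 4 q [  3.  20. -17. -70. -54.  58.] maxstep 3.0 margin 35.8
grasp [1. 0. 0.] 0.0
  n 3 q [  7.  25. -16. -75. -50.  61.] maxstep 1.6 margin 41.0
lift [1. 0. 0.] 0.0
  n 2 q [  8.  22. -15. -72. -51.  57.] maxstep 2.3 margin 41.2
back [0. 0. 0.] 0.0
  n 6 q [  9.   5. -37. -77. -48.  63.] maxstep 3.9 margin 24.1
over [ 1. -0.  0.] 5.0
  n 8 q [-26.  29.  -4. -55. -80.  68.] maxstep 7.1 margin 26.6
rest [ 1. -0.  0.] 0.0
  n 3 q [-26.  34.  -5. -56. -77.  73.] maxstep 1.6 margin 56.2
out [ 1. -0.  0.] 0.0
  n 3 q [-33.  31.   1. -51. -87.  70.] maxstep 3.2 margin 57.8
```

```bash
python3 - <<'E'
from scan import *
R1=np.array([[-.561,-.79,.248],[-.824,.563,-.07],[-.084,-.243,-.966]]);u,_,v=np.linalg.svd(R1);rows([.42,-.10,.36],u@v,n=10)
E
```

```text
n 10 rot [-0.0205, 0.0149, 0.0633]
lin [[27.8, -3.7, -23.9], [27.9, -5.0, -23.6], [27.9, -6.3, -23.3], [27.8, -7.6, -23.0], [27.6, -8.8, -22.8], [27.4, -10.1, -22.5], [27.0, -11.4, -22.4], [26.6, -12.6, -22.2], [26.1, -13.8, -22.1], [25.5, -15.0, -22.0]]
```

Call:
{"fn": "step_arm", "kwargs": {"linear": [[28,-4,-24],[28,-5,-24],[28,-6,-23],[28,-8,-23],[28,-9,-23],[27,-10,-22],[27,-11,-22],[27,-13,-22],[26,-14,-22],[26,-15,-22]], "delta_rot": [[-0.02,0.015,0.063],[-0.02,0.015,0.063],[-0.02,0.015,0.063],[-0.02,0.015,0.063],[-0.02,0.015,0.063],[-0.02,0.015,0.063],[-0.02,0.015,0.063],[-0.02,0.015,0.063],[-0.02,0.015,0.063],[-0.02,0.015,0.063]], "grip": [50,50,50,50,50,50,50,50,50,50]}}

```text
time_s: 7.82
tcp_pos: [0.451, -0.0642, 0.3469]
ee_rot: [[-0.492, -0.81, 0.319], [-0.866, 0.494, -0.08], [-0.093, -0.316, -0.944]]
wrist_force: [0.7, 0.3, -0.6]
gripper_width: 0.576
gripper_force: 0.0
```

```bash
python3 - <<'E'
from scan import *
s=sense();print(s["time_s"],s["joints"],np.round(s["tcp_pos"],3))
b=-50;zb=-RB(0,b)[:,2];G=np.array([-.0684,0,.121])
p,R=pose(ST,2.7,b,G+zb*.06+[-.10,0,0]);print(p*1000);path(np.array(s["joints"]),np.array(s["tcp_pos"]),np.array(s["ee_rot"]),p,R,12)
rows(p,R,n=10)
E
```

```text
7.825 [ 20. -10. -25.  12. -59. -55.] [ 0. -0.  0.]
[425. 203. 144.]
  n 12 q [  2.  13. -28. -73. -54.  64.] maxstep 14.2 margin 28.9
n 10 rot [-0.0117, -0.0987, -0.0582]
lin [[-19.9, 21.7, 16.2], [-19.5, 20.3, 18.4], [-18.7, 19.0, 20.5], [-17.6, 17.7, 22.5], [-16.3, 16.4, 24.4], [-14.7, 15.2, 26.1], [-12.9, 14.1, 27.6], [-10.9, 13.1, 29.0], [-8.8, 12.2, 30.1], [-6.4, 11.4, 31.0]]
```

Call:
{"fn": "step_arm", "kwargs": {"linear": [[-20,22,16],[-20,20,18],[-19,19,20],[-18,18,22],[-16,16,24],[-15,15,26],[-13,14,27],[-11,13,29],[-9,12,30],[-6,11,31]], "delta_rot": [[-0.012,-0.099,-0.058],[-0.012,-0.099,-0.058],[-0.012,-0.099,-0.058],[-0.012,-0.099,-0.058],[-0.012,-0.099,-0.058],[-0.012,-0.099,-0.058],[-0.012,-0.099,-0.058],[-0.012,-0.099,-0.058],[-0.012,-0.099,-0.058],[-0.012,-0.099,-0.058]], "grip": [50,50,50,50,50,50,50,50,50,50]}}

```text
time_s: 9.07
tcp_pos: [0.4264, 0.2009, 0.1479]
ee_rot: [[0.383, -0.885, 0.267], [-0.629, -0.038, 0.776], [-0.676, -0.465, -0.571]]
wrist_force: [-0.6, 0.5, -0.6]
gripper_width: 0.573
gripper_force: 0.0
```

```bash
python3 - <<'E'
from scan import *
s=sense();print(s["time_s"],s["joints"],np.round(s["tcp_pos"],3)*1000)
b=-50;zb=-RB(0,b)[:,2];G=np.array([-.0684,0,.121])
p,R=pose(ST,2.7,b,G+zb*.06+[-.10,0,0])
rows(p,R,n=2)
p2,R=pose(ST,2.7,b,G+zb*.06);rows(p2,R,p0=p,R0=R,n=4)
E
```

```text
9.075 [  2.  12. -28. -72. -54.  62.] [426. 201. 148.]
n 2 rot [0.0003, -0.0025, -0.0029]
lin [[0.4, 1.5, 1.5], [0.4, 1.5, 1.5]]
n 4 rot [0.0, 0.0, 0.0]
lin [[9.0, -22.1, 7.5], [9.0, -22.1, 7.5], [9.0, -22.1, 7.5], [9.0, -22.1, 7.5]]
```

Call:
{"fn": "step_arm", "kwargs": {"linear": [[0.4,1.5,1.5],[0.4,1.5,1.5],[9,-22,7.5],[9,-22,7.5],[9,-22,7.5],[9,-22,7.5],[0,0,0],[0,0,0]], "delta_rot": [[0,-0.0025,-0.003],[0,-0.0025,-0.003],[0,0,0],[0,0,0],[0,0,0],[0,0,0],[0,0,0],[0,0,0]], "grip": [50,50,50,50,50,50,50,50]}}

```text
time_s: 10.07
tcp_pos: [0.5236, 0.2059, 0.1444]
ee_rot: [[0.387, -0.883, 0.265], [-0.628, -0.042, 0.777], [-0.675, -0.467, -0.571]]
wrist_force: [-0.4, 0.5, 0.3]
gripper_width: 0.577
gripper_force: 0.0
```

```bash
python3 - <<'E'
from scan import *
s=sense();print(s["time_s"],np.round(s["tcp_pos"],4)*1000,s["wrist_force"])
b=-50;G=np.array([-.0684,0,.121])
p,R=pose(ST,2.7,b,G);print(p*1000);rows(p,R,n=4)
out=[]
for n,x0,y0 in(("side",225,235),("top",110,150)):
    c=capture(n);im=cv2.resize(c["img"][y0:y0+130,x0:x0+130],(400,400),interpolation=cv2.INTER_CUBIC)[:,:,::-1].copy();out.append(im)
    print(n,[(np.round(d["point"],1).tolist(),round(d["score"],2)) for d in landmark_of(n,"pan_grip")],proj(c,ST+Rz(2.7)@G).round(1).tolist())
cv2.imwrite("pics/in.png",np.hstack(out))
E
```

```text
10.075 [524. 206. 144.] [-0.  0.  0.]
[541. 254. 110.]
n 4 rot [0.0006, -0.0009, -0.0004]
lin [[-0.1, -0.3, 15.4], [-0.1, -0.3, 15.4], [-0.1, -0.3, 15.4], [-0.1, -0.3, 15.4]]
side [([309.6, 312.3], 0.68)] [309.5, 314.0]
top [([413.6, 234.9], 0.61)] [189.2, 230.4]
```

View pics/in.png

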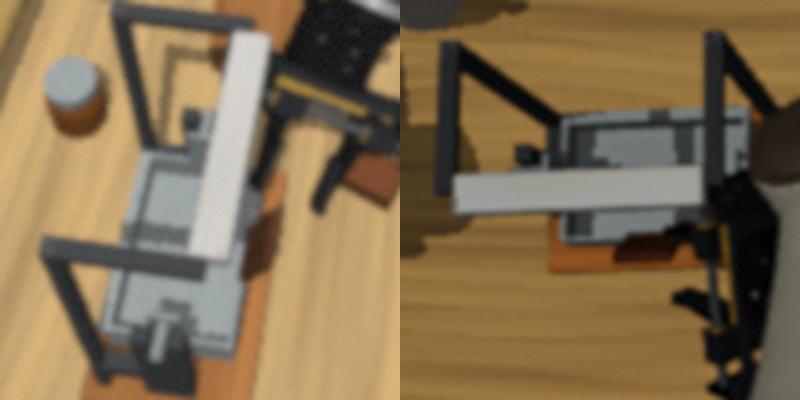

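Side crop: the two fingers at (270,160) and (325,190) straddle the handle at (262,240). Top crop: the hand at (720,260) is beside the bar end at (705,190). The grip landmark agrees with the fit, so I'll advance along the tool axis.

Call:
{"fn": "step_arm", "kwargs": {"linear": [[0,-0.3,15],[0,-0.3,15],[0,-0.3,16],[0,-0.3,15],[0,0,0],[0,0,0]], "delta_rot": [[0,0,0],[0,0,0],[0,0,0],[0,0,0],[0,0,0],[0,0,0]], "grip": [50,50,50,50,40,30]}}

```text
time_s: 11.02
tcp_pos: [0.5417, 0.2531, 0.1088]
ee_rot: [[0.385, -0.884, 0.264], [-0.628, -0.042, 0.777], [-0.676, -0.465, -0.572]]
wrist_force: [-0.4, 0.1, 0.6]
gripper_width: 0.428
gripper_force: 0.0
```

Call:
{"fn": "step_arm", "kwargs": {"linear": [[0,0,0],[0,0,0],[0,0,0],[0,0,0]], "delta_rot": [[0,0,0],[0,0,0],[0,0,0],[0,0,0]], "grip": [24,24,24,24]}}

```text
time_s: 11.52
tcp_pos: [0.5418, 0.253, 0.1091]
ee_rot: [[0.385, -0.884, 0.265], [-0.628, -0.041, 0.777], [-0.676, -0.466, -0.571]]
wrist_force: [-0.2, 0.0, -1.0]
gripper_width: 0.276
gripper_force: 0.0
```

```bash
python3 - <<'E'
from scan import *
np.set_printoptions(precision=3,suppress=True)
s=sense();p,R=pose(ST,2.7,-50,np.array([-.0684,0,.121]));print(s["time_s"],(R.T@(s["tcp_pos"]-p))*1000,s["wrist_force"],s["gripper_force"],s["gripper_width"]*87)
c=capture("side");cv2.imwrite("pics/g.png",cv2.resize(c["img"][260:350,255:345],(560,560),interpolation=cv2.INTER_CUBIC)[:,:,::-1])
E
```

```text
11.525 [ 1.881 -0.365  0.076] [-0.235  0.014 -1.023] 0.0 23.989174315446597
```

View pics/g.png

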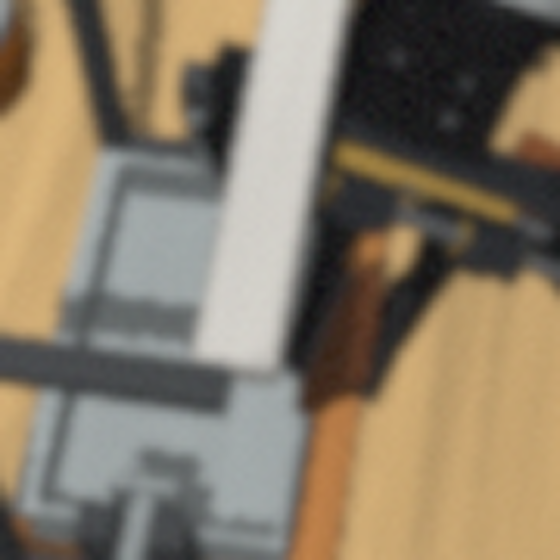

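The crop shows the handle at (345,320) between the fingers at (310,330) and (405,310). I'll close in small steps and watch the force.

Call:
{"fn": "step_arm", "kwargs": {"linear": [[0,0,0],[0,0,0],[0,0,0]], "delta_rot": [[0,0,0],[0,0,0],[0,0,0]], "grip": [18,18,18]}}

```text
time_s: 11.95
tcp_pos: [0.5418, 0.2531, 0.1089]
ee_rot: [[0.385, -0.884, 0.264], [-0.628, -0.042, 0.777], [-0.676, -0.465, -0.572]]
wrist_force: [-0.4, -0.5, -0.2]
gripper_width: 0.209
gripper_force: 0.0
```

Call:
{"fn": "step_arm", "kwargs": {"linear": [[0,0,0],[0,0,0],[0,0,0]], "delta_rot": [[0,0,0],[0,0,0],[0,0,0]], "grip": [15,15,15]}}

```text
time_s: 12.32
tcp_pos: [0.5417, 0.2531, 0.1089]
ee_rot: [[0.385, -0.884, 0.264], [-0.628, -0.042, 0.777], [-0.676, -0.465, -0.572]]
wrist_force: [-0.3, -0.2, 0.8]
gripper_width: 0.169
gripper_force: 0.0
```

Call:
{"fn": "step_arm", "kwargs": {"linear": [[0,0,0],[0,0,0],[0,0,0]], "delta_rot": [[0,0,0],[0,0,0],[0,0,0]], "grip": [13,13,13]}}

```text
time_s: 12.7
tcp_pos: [0.5417, 0.2531, 0.1089]
ee_rot: [[0.385, -0.884, 0.264], [-0.628, -0.042, 0.777], [-0.676, -0.465, -0.572]]
wrist_force: [-0.2, 0.1, -0.7]
gripper_width: 0.149
gripper_force: 0.0
```

Call:
{"fn": "step_arm", "kwargs": {"linear": [[0,0,0],[0,0,0]], "delta_rot": [[0,0,0],[0,0,0]], "grip": [11,11]}}

```text
time_s: 12.95
tcp_pos: [0.5417, 0.2531, 0.109]
ee_rot: [[0.385, -0.884, 0.264], [-0.628, -0.042, 0.777], [-0.676, -0.465, -0.571]]
wrist_force: [-0.4, 0.6, -0.9]
gripper_width: 0.126
gripper_force: 0.0
```

Call:
{"fn": "step_arm", "kwargs": {"linear": [[0,0,0],[0,0,0],[0,0,0]], "delta_rot": [[0,0,0],[0,0,0],[0,0,0]], "grip": [9,7,5]}}

```text
time_s: 13.32
tcp_pos: [0.5416, 0.2531, 0.109]
ee_rot: [[0.386, -0.884, 0.264], [-0.628, -0.042, 0.777], [-0.676, -0.466, -0.571]]
wrist_force: [-0.0, 0.2, 0.9]
gripper_width: 0.117
gripper_force: 30.0
```

```bash
python3 - <<'E'
from scan import *
np.set_printoptions(precision=3,suppress=True)
s=sense();print({k:s[k] for k in("time_s","tcp_pos","wrist_force","moment","gripper_force","gripper_width")})
R=np.array(s["ee_rot"]);print((R.T@[0,0,27]).round(2),(R.T@Rz(2.7)@[-1,0,0]).round(3))
E
```

```text
{'time_s': 13.325, 'tcp_pos': array([0.542, 0.253, 0.109]), 'wrist_force': array([-0.047,  0.22 ,  0.9  ]), 'moment': array([-1.631,  0.678,  0.146]), 'gripper_force': 29.993341485969722, 'gripper_width': 0.1169808057494361}
[-18.25 -12.57 -15.43] [-0.356  0.885 -0.3  ]
```

Call:
{"fn": "step_arm", "kwargs": {"linear": [[-2,-1.4,-1.7],[-2,-1.4,-1.7]], "delta_rot": [[0,0,0],[0,0,0]], "grip": [5,5]}}

```text
time_s: 13.58
tcp_pos: [0.5408, 0.2526, 0.1135]
ee_rot: [[0.383, -0.886, 0.263], [-0.63, -0.042, 0.776], [-0.676, -0.462, -0.573]]
wrist_force: [0.0, -0.2, -6.1]
gripper_width: 0.111
gripper_force: 30.0
```

Call:
{"fn": "step_arm", "kwargs": {"linear": [[-2,-1.4,-1.7],[-2,-1.4,-1.7],[0,0,0]], "delta_rot": [[0,0,0],[0,0,0],[0,0,0]], "grip": [5,5,5]}}

```text
time_s: 13.95
tcp_pos: [0.5418, 0.2531, 0.1211]
ee_rot: [[0.386, -0.884, 0.265], [-0.628, -0.042, 0.777], [-0.676, -0.466, -0.571]]
wrist_force: [0.3, 0.2, -4.9]
gripper_width: 0.112
gripper_force: 30.1
```

Call:
{"fn": "step_arm", "kwargs": {"linear": [[-2.6,-1.8,-2.2],[-2.6,-1.8,-2.2],[-2.6,-1.8,-2.2],[-2.6,-1.8,-2.2]], "delta_rot": [[0,0,0],[0,0,0],[0,0,0],[0,0,0]], "grip": [5,5,5,5]}}

```text
time_s: 14.45
tcp_pos: [0.5418, 0.2531, 0.1366]
ee_rot: [[0.385, -0.884, 0.264], [-0.628, -0.042, 0.777], [-0.676, -0.466, -0.571]]
wrist_force: [-0.6, 0.4, -5.1]
gripper_width: 0.114
gripper_force: 30.1
```

```bash
python3 - <<'E'
from scan import *
np.set_printoptions(precision=4,suppress=True)
s=sense();print({k:s[k] for k in("time_s","tcp_pos","wrist_force","moment","gripper_force","gripper_width")})
c=capture("side");cv2.imwrite("pics/l.png",cv2.resize(c["img"][250:370,225:345],(560,560),interpolation=cv2.INTER_CUBIC)[:,:,::-1])
E
```

```text
{'time_s': 14.45, 'tcp_pos': array([0.5418, 0.2531, 0.1366]), 'wrist_force': array([-0.644 ,  0.3742, -5.0856]), 'moment': array([-2.8104,  1.3882,  0.0385]), 'gripper_force': 30.05060634110123, 'gripper_width': 0.11413325972732767}
```

View pics/l.png

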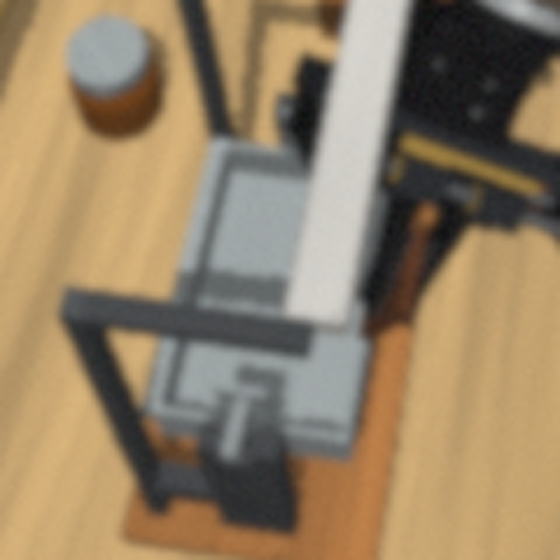

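The pan is lifted about 27 mm and carried at about 5 N; the near pin at crop (237,425) is above the notch. I'll lift a little more, then withdraw towards -x.

Call:
{"fn": "step_arm", "kwargs": {"linear": [[-1.4,-1,-1.2],[-1.4,-1,-1.2],[0,0,0]], "delta_rot": [[0,0,0],[0,0,0],[0,0,0]], "grip": [5,5,5]}}

```text
time_s: 14.88
tcp_pos: [0.542, 0.2531, 0.1406]
ee_rot: [[0.386, -0.884, 0.265], [-0.628, -0.042, 0.777], [-0.676, -0.466, -0.571]]
wrist_force: [0.2, -0.6, -4.8]
gripper_width: 0.111
gripper_force: 30.1
```

Call:
{"fn": "step_arm", "kwargs": {"linear": [[-1.8,4.4,-1.5],[-3.5,8.8,-3],[-3.5,8.8,-3],[-5.3,13.3,-4.5]], "delta_rot": [[0,0,0],[0,0,0],[0,0,0],[0,0,0]], "grip": [5,5,5,5]}}

```text
time_s: 15.38
tcp_pos: [0.5012, 0.2511, 0.1404]
ee_rot: [[0.385, -0.884, 0.265], [-0.628, -0.041, 0.777], [-0.676, -0.466, -0.571]]
wrist_force: [-0.2, 0.5, -4.7]
gripper_width: 0.113
gripper_force: 30.1
```

```bash
python3 - <<'E'
from scan import *
s=sense();print(s["time_s"],(np.array(s["tcp_pos"])*1000).round(1),s["wrist_force"],s["gripper_force"])
b=-50
q=np.array(s["joints"])
p1,R1=pose(ST,2.7,b,np.array([-.0684-.21,0,.19]));
q=path(q,np.array(s["tcp_pos"]),np.array(s["ee_rot"]),p1,R1,7)
rows(p1,R1,n=7)
p2,R2=pose(RS,7.5,b,[-.0684-.03,0,.061+.07]);path(q,p1,R1,p2,R2,9);rows(p2,R2,p0=p1,R0=R1,n=9)
p3,R3=pose(RS,7.5,b,[-.0684,0,.061+.04]);rows(p3,R3,p0=p2,R0=R2,n=2)
E
```

```text
15.375 [501. 251. 140.] [-0.  1. -5.] 30.054124833550304
  n 7 q [ 12.  -0. -37. -73. -48.  55.] maxstep 3.2 margin 24.7
n 7 rot [0.0003, -0.0006, -0.0005]
lin [[-12.5, 19.0, -10.4], [-12.5, 19.0, -10.4], [-12.5, 18.9, -10.4], [-12.5, 18.9, -10.4], [-12.6, 18.9, -10.4], [-12.6, 18.9, -10.4], [-12.6, 18.9, -10.4]]
  n 9 q [-27.  26.  -6. -54. -82.  68.] maxstep 7.4 margin 26.4
n 9 rot [-0.0063, -0.0044, -0.0053]
lin [[31.4, -13.5, -22.6], [31.4, -13.2, -22.8], [31.3, -12.9, -23.0], [31.3, -12.6, -23.2], [31.3, -12.2, -23.4], [31.2, -11.9, -23.6], [31.2, -11.6, -23.9], [31.1, -11.3, -24.1], [31.1, -11.0, -24.3]]
n 2 rot [0.0, 0.0, 0.0]
lin [[15.5, -6.2, 13.0], [15.5, -6.2, 13.0]]
```

Call:
{"fn": "step_arm", "kwargs": {"linear": [[-12.5,19,-10.4],[-12.5,19,-10.4],[-12.5,19,-10.4],[-12.5,19,-10.4],[-12.5,19,-10.4],[-12.5,19,-10.4],[-12.5,19,-10.4]], "delta_rot": [[0,0,0],[0,0,0],[0,0,0],[0,0,0],[0,0,0],[0,0,0],[0,0,0]], "grip": [5,5,5,5,5,5,5]}}

```text
time_s: 16.25
tcp_pos: [0.3297, 0.2438, 0.1794]
ee_rot: [[0.385, -0.884, 0.264], [-0.628, -0.041, 0.777], [-0.676, -0.466, -0.571]]
wrist_force: [-0.4, 0.1, -5.2]
gripper_width: 0.116
gripper_force: 30.0
```

Call:
{"fn": "step_arm", "kwargs": {"linear": [[31.4,-13.5,-22.6],[31.4,-13.2,-22.8],[31.3,-12.9,-23],[31.3,-12.6,-23.2],[31.3,-12.2,-23.4],[31.2,-11.9,-23.6],[31.2,-11.6,-23.9],[31.1,-11.3,-24.1],[31.1,-11,-24.3],[0,0,0]], "delta_rot": [[-0.006,-0.004,-0.005],[-0.006,-0.004,-0.005],[-0.006,-0.004,-0.005],[-0.006,-0.004,-0.005],[-0.006,-0.004,-0.005],[-0.006,-0.004,-0.005],[-0.006,-0.004,-0.005],[-0.006,-0.004,-0.005],[-0.006,-0.004,-0.005],[0,0,0]], "grip": [5,5,5,5,5,5,5,5,5,5]}}

```text
time_s: 17.5
tcp_pos: [0.4948, -0.0891, 0.1605]
ee_rot: [[0.433, -0.878, 0.205], [-0.599, -0.11, 0.793], [-0.673, -0.466, -0.574]]
wrist_force: [-0.1, 0.9, -4.5]
gripper_width: 0.113
gripper_force: 30.0
```

```bash
python3 - <<'E'
from scan import *
np.set_printoptions(precision=4,suppress=True)
s=sense();print(s["time_s"],s["wrist_force"],s["gripper_force"],s["gripper_width"])
# rest pose by several looks; the pan base seen now vs expected from tool
g=np.array(s["tcp_pos"])-np.array(s["ee_rot"])@[0,0,.019]
print("expect pan base",g-Rz(7.5)@[-.0684,0,.0609])
C={};o={"pan_base":[],"rest_floor":[],"pan_grip":[]}
for k in range(3):
    for n in("side","top"):
        C[n]=capture(n)
        for l in o:
            d=landmark_of(n,l)
            if d:o[l].append((n,d[0]["point"]))
for l,v in o.items():
    m={n:np.median([p for a,p in v if a==n],axis=0) for n in("side","top") if any(a==n for a,_ in v)}
    print(l,m, tri(C["side"],m["side"],C["top"],m["top"]) if len(m)==2 else "")
    if l=="rest_floor" and "side" in m: print(atz(C["side"],m["side"],.04))
    if l=="rest_floor" and "top" in m: print(atz(C["top"],m["top"],.04))
im=np.hstack([cv2.resize(C["side"]["img"][130:310,220:400],(400,400),interpolation=cv2.INTER_CUBIC),cv2.resize(C["top"]["img"][140:290,240:390],(400,400),interpolation=cv2.INTER_CUBIC)])
cv2.imwrite("pics/r.png",im[:,:,::-1])
p3,R3=pose(RS,7.5,-50,[-.0684,0,.061+.03]);rows(p3,R3,n=3)
E
```

```text
17.5 [-0.1496  0.9092 -4.51  ] 30.04395247902721 0.11336175719822074
expect pan base [ 0.5588 -0.0952  0.1105]
pan_base {'side': array([323.4, 216.1]), 'top': array([316. , 223.7])} (array([ 0.5615, -0.093 ,  0.106 ]), [np.float64(2.1), np.float64(2.1)])
rest_floor {'side': array([317.8, 229.2]), 'top': array([318.4, 248.4])} (array([ 0.5429, -0.0971,  0.0207]), [np.float64(40.6), np.float64(40.6)])
[ 0.5809 -0.0838  0.04  ]
[ 0.5003 -0.1001  0.04  ]
pan_grip {'side': array([347. , 205.1]), 'top': array([320.6, 247.2])} (array([ 0.4911, -0.1054,  0.1661]), [np.float64(0.3), np.float64(0.3)])
n 3 rot [-0.0, -0.0023, -0.0021]
lin [[12.6, -2.8, 11.1], [12.7, -2.8, 11.1], [12.7, -2.8, 11.1]]
```

View pics/r.png

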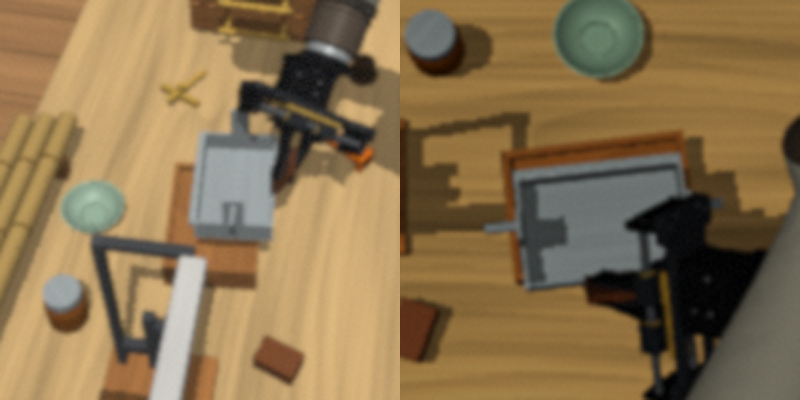

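```bash
python3 - <<'E'
from scan import *
np.set_printoptions(precision=4,suppress=True)
c=capture("top")
for z in (.1455,.142):
  P=[atz(c,(240+(u-400)/2.667,140+v/2.667),z) for u,v in((512,170),(686,152),(527,290))]
  print([p.round(4) for p in P]); b=np.array([.5588,-.0952])
  print("in pan frame",[(Rz(7.5)[:2,:2].T@(p[:2]-b)*1000).round(1) for p in P])
P=[atz(c,(240+(u-400)/2.667,140+v/2.667),.05) for u,v in((503,154),(684,133))]
print("rest corner in rest frame",[(Rz(7.5)[:2,:2].T@(p[:2]-[.588,-.088])*1000).round(1) for p in P])
E
```

```text
[array([ 0.6049, -0.0043,  0.1455]), array([ 0.6246, -0.1735,  0.1455]), array([ 0.4881, -0.0214,  0.1455])]
in pan frame [array([57.5, 84.1]), array([ 55. , -86.2]), array([-60.5,  82.4])]
[array([ 0.6055, -0.004 ,  0.142 ]), array([ 0.6253, -0.1737,  0.142 ]), array([ 0.4884, -0.0212,  0.142 ])]
in pan frame [array([58.2, 84.3]), array([ 55.7, -86.6]), array([-60.1,  82.6])]
rest corner in rest frame [array([65. , 93.2]), array([ 64.6, -98.6])]
```

The pictures show the pan level over the rest and parallel to it (top crop corners (512,170), (686,152)). Pan and rest estimates agree within about 3 mm. I'll move over the pocket and lower.

```bash
python3 - <<'E'
from scan import *
RS=np.array([.5868,-.0886,.04])
p3,R3=pose(RS,7.5,-50,[-.0684,0,.061+.028]);rows(p3,R3,n=3);p4,R4=pose(RS,7.5,-50,[-.0684,0,.061+.003]);rows(p4,R4,p0=p3,R0=R3,n=5);print((R3.T@[0,0,-1]).round(3),p4)
E
```

```text
n 3 rot [-0.0, -0.0023, -0.002]
lin [[13.0, -2.1, 11.3], [13.1, -2.1, 11.3], [13.1, -2.1, 11.2]]
n 5 rot [0.0, 0.0, 0.0]
lin [[3.4, 2.3, 2.8], [3.4, 2.3, 2.8], [3.4, 2.3, 2.8], [3.4, 2.3, 2.8], [3.4, 2.3, 2.8]]
[1. 0. 1.] [ 1. -0.  0.]
```

Call:
{"fn": "step_arm", "kwargs": {"linear": [[13,-2.1,11.3],[13.1,-2.1,11.3],[13.1,-2.1,11.2],[0,0,0]], "delta_rot": [[0,-0.0023,-0.002],[0,-0.0023,-0.002],[0,-0.0023,-0.002],[0,0,0]], "grip": [5,5,5,5]}}

```text
time_s: 19.25
tcp_pos: [0.5228, -0.0817, 0.116]
ee_rot: [[0.438, -0.877, 0.196], [-0.589, -0.115, 0.8], [-0.679, -0.466, -0.567]]
wrist_force: [-0.5, -0.4, -5.2]
gripper_width: 0.114
gripper_force: 30.0
```

Call:
{"fn": "step_arm", "kwargs": {"linear": [[2.4,1.6,2],[2.4,1.6,2],[2.4,1.6,2],[2.4,1.6,2]], "delta_rot": [[0,0,0],[0,0,0],[0,0,0],[0,0,0]], "grip": [5,5,5,5]}}

```text
time_s: 19.75
tcp_pos: [0.5229, -0.0824, 0.1042]
ee_rot: [[0.44, -0.875, 0.199], [-0.591, -0.115, 0.799], [-0.676, -0.469, -0.568]]
wrist_force: [-0.1, -0.5, -4.5]
gripper_width: 0.115
gripper_force: 30.0
```

Call:
{"fn": "step_arm", "kwargs": {"linear": [[2,1.4,1.7],[2,1.4,1.7],[1.4,1,1.1],[0,0,0]], "delta_rot": [[0,0,0],[0,0,0],[0,0,0],[0,0,0]], "grip": [5,5,5,5]}}

```text
time_s: 20.25
tcp_pos: [0.5228, -0.0823, 0.096]
ee_rot: [[0.44, -0.876, 0.199], [-0.59, -0.115, 0.799], [-0.677, -0.469, -0.568]]
wrist_force: [-0.7, -0.7, -5.4]
gripper_width: 0.114
gripper_force: 30.0
```

Call:
{"fn": "step_arm", "kwargs": {"linear": [[1,0.7,0.9],[1,0.7,0.9],[1,0.7,0.9],[0,0,0]], "delta_rot": [[0,0,0],[0,0,0],[0,0,0],[0,0,0]], "grip": [5,5,5,5]}}

```text
time_s: 20.75
tcp_pos: [0.5229, -0.0822, 0.0915]
ee_rot: [[0.44, -0.876, 0.199], [-0.59, -0.115, 0.799], [-0.677, -0.469, -0.568]]
wrist_force: [-0.1, -0.0, -5.4]
gripper_width: 0.111
gripper_force: 30.0
```

Call:
{"fn": "step_arm", "kwargs": {"linear": [[0.7,0.5,0.6],[0,0,0]], "delta_rot": [[0,0,0],[0,0,0]], "grip": [5,5]}}

```text
time_s: 21.0
tcp_pos: [0.523, -0.0823, 0.0908]
ee_rot: [[0.441, -0.875, 0.199], [-0.59, -0.115, 0.799], [-0.676, -0.47, -0.568]]
wrist_force: [-0.6, -0.3, -3.6]
gripper_width: 0.112
gripper_force: 30.0
```

Call:
{"fn": "step_arm", "kwargs": {"linear": [[0.7,0.5,0.6],[0,0,0]], "delta_rot": [[0,0,0],[0,0,0]], "grip": [5,5]}}

```text
time_s: 21.25
tcp_pos: [0.5228, -0.0823, 0.0901]
ee_rot: [[0.441, -0.875, 0.199], [-0.59, -0.116, 0.799], [-0.676, -0.47, -0.567]]
wrist_force: [-1.8, 0.9, -0.9]
gripper_width: 0.113
gripper_force: 30.0
```

Call:
{"fn": "step_arm", "kwargs": {"linear": [[0.5,0.35,0.4],[0,0,0]], "delta_rot": [[0,0,0],[0,0,0]], "grip": [5,5]}}

```text
time_s: 21.5
tcp_pos: [0.5227, -0.0819, 0.0897]
ee_rot: [[0.441, -0.875, 0.198], [-0.589, -0.116, 0.8], [-0.677, -0.47, -0.567]]
wrist_force: [-3.8, 0.6, 4.5]
gripper_width: 0.114
gripper_force: 30.0
```

```bash
python3 - <<'E'
from scan import *
np.set_printoptions(precision=4,suppress=True)
s=sense();R=np.array(s["ee_rot"]);g=np.array(s["tcp_pos"])-R@[0,0,.019]
print(s["time_s"],s["wrist_force"],g-Rz(7.5)@[-.0684,0,.0609])
C={};o={"pan_base":[]}
for k in range(3):
    for n in("side","top"):
        C[n]=capture(n)
        d=landmark_of(n,"pan_base")
        if d:o["pan_base"].append((n,d[0]["point"]))
m={n:np.mean([p for a,p in o["pan_base"] if a==n],axis=0) for n in C};print(m,{n:atz(C[n],m[n],.04) for n in C})
im=np.hstack([cv2.resize(C["side"]["img"][160:280,250:370],(400,400),interpolation=cv2.INTER_CUBIC),cv2.resize(C["top"]["img"][170:280,260:370],(400,400),interpolation=cv2.INTER_CUBIC)])
cv2.imwrite("pics/r2.png",im[:,:,::-1])
E
```

```text
21.5 [-3.829   0.6089  4.5335] [ 0.5868 -0.0882  0.0395]
{'side': array([316.5667, 226.9667]), 'top': array([314.8333, 218.0333])} {'side': array([ 0.5868, -0.0919,  0.04  ]), 'top': array([ 0.5854, -0.0892,  0.04  ])}
```

View pics/r2.png

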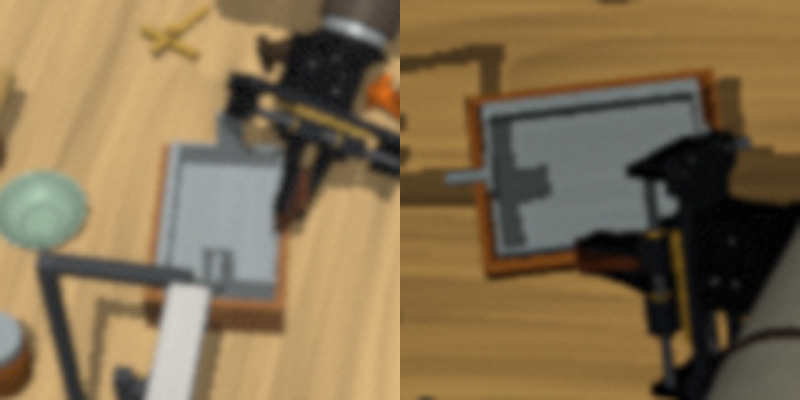

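The pan sits inside the rest's lips in both views (top crop: lips visible all round, from (470,100) to (720,75)). I'll release it and retract along the tool axis.

Call:
{"fn": "step_arm", "kwargs": {"linear": [[0,0,0],[0,0,0],[0,0,0],[0,0,0]], "delta_rot": [[0,0,0],[0,0,0],[0,0,0],[0,0,0]], "grip": [14,20,30,36]}}

```text
time_s: 22.6
tcp_pos: [0.523, -0.0823, 0.0886]
ee_rot: [[0.44, -0.876, 0.199], [-0.591, -0.115, 0.799], [-0.677, -0.469, -0.568]]
wrist_force: [-0.1, -0.3, -0.4]
gripper_width: 0.358
gripper_force: 0.0
```

Call:
{"fn": "step_arm", "kwargs": {"linear": [[0,0,-10],[0,0,-20],[0,0,-30],[0,0,-40],[0,0,-40],[0,0,-40]], "delta_rot": [[0,0,0],[0,0,0],[0,0,0],[0,0,0],[0,0,0],[0,0,0]], "grip": [40,44,50,50,50,50]}}

```text
time_s: 23.35
tcp_pos: [0.4862, -0.2283, 0.1927]
ee_rot: [[0.44, -0.875, 0.2], [-0.592, -0.115, 0.798], [-0.675, -0.469, -0.569]]
wrist_force: [0.9, 1.2, -0.1]
gripper_width: 0.577
gripper_force: 0.0
```

```bash
timeout 500 python3 - <<'E'
from scan import *
np.set_printoptions(precision=4,suppress=True)
s=sense();print(s["time_s"],s["tcp_pos"],s["joints"],s["wrist_force"])
M=[];PB=[]
for k in range(3):
    for n in("side","top"):
        c=capture(n)
        for d in silhouettes(n,"pipe_mid"):
            rgb=c["img"][d["mask"]].mean(0)
            if rgb[0]<70:
                K=max(cv2.findContours(d["mask"].astype(np.uint8),0,1)[0],key=cv2.contourArea)
                W=np.array([atz(c,p,.017)[:2] for p in K[:,0].astype(float)],np.float32);r=cv2.minAreaRect(W);print(n,round(d["score"],2),np.array(r[0]),np.array(r[1]),round(r[2],1))
        for d in landmark_of(n,"pipe_mid")[:2]:print("  lm",n,atz(c,d["point"],.017))
        d=landmark_of(n,"pan_base")
        if d and d[0]["score"]>.5: print("  pan",n,atz(c,d[0]["point"],.04))
E
```

```text
23.35 [ 0.4862 -0.2283  0.1927] [-38.5013  30.7292   7.0791 -48.7198 -94.7814  67.9777] [ 0.8568  1.2394 -0.0816]
side 0.66 [ 0.547  -0.3718] [0.1154 0.0471] 29.8
  lm side [ 0.4207 -0.2909  0.017 ]
  lm side [ 0.5625 -0.3928  0.017 ]
  pan side [ 0.5847 -0.0839  0.04  ]
  lm top [ 0.4155 -0.2901  0.017 ]
  lm top [0.452  0.1042 0.017 ]
  pan top [ 0.5889 -0.0885  0.04  ]
side 0.74 [ 0.5504 -0.3737] [0.1143 0.0487] 26.6
  lm side [ 0.5636 -0.3899  0.017 ]
  lm side [0.6008 0.1076 0.017 ]
  pan side [ 0.5883 -0.0815  0.04  ]
  lm top [ 0.4218 -0.2918  0.017 ]
  lm top [ 0.5455 -0.3638  0.017 ]
  pan top [ 0.5892 -0.0877  0.04  ]
side 0.61 [ 0.552  -0.3715] [0.1146 0.0445] 33.1
  lm side [ 0.4187 -0.2923  0.017 ]
  lm side [ 0.5608 -0.3877  0.017 ]
  pan side [ 0.5913 -0.0875  0.04  ]
  lm top [ 0.4234 -0.2827  0.017 ]
  lm top [ 0.5421 -0.3688  0.017 ]
  pan top [ 0.5895 -0.0888  0.04  ]
```

```bash
cat >> scan.py <<'E'
def RT(psi,tilt,fl=0):
    t=np.radians(tilt);c,s=np.cos(t),np.sin(t);z=np.array([-s,0,-c]);y=np.array([c,0,-s])
    return Rz(psi)@np.stack([np.cross(y,z),y,z],1)@Rz(fl)
PI=np.array([.549,-.3735,.017]);PSI=118.5;TI=15
def pick(up,fl):R=RT(PSI,TI,fl);return PI+R[:,2]*.0072+[0,0,up],R
def place(up,fl,dx=.008,S=np.array([.5868,-.0882,.04])):R=RT(7.5,TI,fl);return S+Rz(7.5)@np.array([dx,0,.020])+R[:,2]*.0072+[0,0,up],R
E
timeout 500 python3 - <<'E'
from scan import *
s=sense();q0=np.array(s["joints"])
for fl in(0,180):
    for f,nm in((pick,"pick"),(place,"place")):
        for up in(0,.1):
            print(fl,nm,up,f(up,fl)[0].round(3).tolist(),[(q.round().tolist(),round(marg(q))) for q in ik(*f(up,fl),n=14)])
    q=path(q0,np.array(s["tcp_pos"]),np.array(s["ee_rot"]),*pick(.1,fl),14)
    if q is not None:
        q=path(q,*pick(.1,fl),*pick(0,fl),4)
        if q is not None: q=path(q,*pick(0,fl),*pick(.15,fl),4)
        if q is not None: q=path(q,*pick(.15,fl),*place(.12,fl),16)
        if q is not None: path(q,*place(.12,fl),*place(0,fl),4)
E
```

```text
0 pick 0 [0.55, -0.375, 0.01] [([-17.0, 33.0, -28.0, 31.0, -21.0, -72.0], 12)]
0 pick 0.1 [0.55, -0.375, 0.11] [([-16.0, 26.0, -20.0, 19.0, -35.0, -60.0], 26)]
0 place 0 [0.593, -0.087, 0.053] []
0 place 0.1 [0.593, -0.087, 0.153] []
  n 14 q [-16.  26. -20.  19. -35. -60.] maxstep 13.9 margin 25.6
  n 4 q [-17.  33. -28.  31. -21. -72.] maxstep 4.8 margin 11.5
  n 4 q [-16.  23. -16.  16. -42. -57.] maxstep 6.5 margin 17.4
  FAIL at 16 [   6.   29.    2.    2.  -78. -173.]
180 pick 0 [0.55, -0.375, 0.01] [([-17.0, 33.0, -28.0, 31.0, -21.0, 108.0], 12)]
180 pick 0.1 [0.55, -0.375, 0.11] [([-16.0, 26.0, -20.0, 19.0, -35.0, 120.0], 26)]
180 place 0 [0.593, -0.087, 0.053] [([7.0, 36.0, -4.0, 0.0, -65.0, 0.0], 56)]
180 place 0.1 [0.593, -0.087, 0.153] [([7.0, 30.0, 2.0, 0.0, -77.0, 0.0], 63)]
  n 14 q [-16.  26. -20.  19. -35. 120.] maxstep 8.8 margin 26.3
  n 4 q [-17.  33. -28.  31. -21. 108.] maxstep 4.8 margin 11.5
  n 4 q [-16.  23. -16.  16. -42. 123.] maxstep 6.5 margin 17.4
  n 16 q [  7.  29.   3.   0. -79.   0.] maxstep 10.3 margin 34.8
  n 4 q [  7.  36.  -4.   0. -65.   0.] maxstep 3.5 margin 56.2
```

```bash
python3 - <<'E'
from scan import *
p,R=pick(.13,180);s=sense();print(np.degrees(np.linalg.norm(Ro.from_matrix(np.array(s["ee_rot"]).T@R).as_rotvec())));rows(p,R,n=10)
E
```

```text
117.74620906326706
n 10 rot [-0.1282, 0.0332, -0.1571]
lin [[15.0, -1.4, -7.8], [15.2, 2.0, -7.2], [14.9, 5.2, -6.3], [14.0, 8.2, -4.9], [12.7, 10.8, -3.3], [10.9, 13.0, -1.3], [8.7, 14.5, 0.8], [6.3, 15.5, 2.9], [3.7, 15.8, 5.1], [1.0, 15.3, 7.2]]
```

Call:
{"fn": "step_arm", "kwargs": {"linear": [[15,-1.4,-8],[15,2,-7],[15,5,-6],[14,8,-5],[13,11,-3],[11,13,-1],[9,14,1],[6,15,3],[4,16,5],[1,15,7]], "delta_rot": [[-0.112,0.029,-0.137],[-0.112,0.029,-0.137],[-0.112,0.029,-0.137],[-0.112,0.029,-0.137],[-0.112,0.029,-0.137],[-0.112,0.029,-0.137],[-0.112,0.029,-0.137],[-0.112,0.029,-0.137],[-0.112,0.029,-0.137],[-0.112,0.029,-0.137]], "grip": [50,50,50,50,50,50,50,50,50,50]}}

```text
time_s: 25.8
tcp_pos: [0.536, -0.3747, 0.1282]
ee_rot: [[0.956, 0.292, 0.025], [0.293, -0.951, -0.1], [-0.005, 0.103, -0.995]]
wrist_force: [-0.9, -0.2, -0.3]
gripper_width: 0.576
gripper_force: 0.0
```

```bash
python3 - <<'E'
from scan import *
np.set_printoptions(precision=4,suppress=True)
s=sense();print(s["time_s"],s["tcp_pos"],s["joints"])
p,R=pick(.08,180);rows(p,R,n=3);p2,R=pick(.02,180);rows(p2,R,p0=p,R0=R,n=3);print(p2)
for k in range(2):
  for n in("side","top"):
    c=capture(n)
    for d in silhouettes(n,"pipe_mid"):
        if c["img"][d["mask"]].mean(0)[0]<70:
            K=max(cv2.findContours(d["mask"].astype(np.uint8),0,1)[0],key=cv2.contourArea)
            W=np.array([atz(c,q,.017)[:2] for q in K[:,0].astype(float)],np.float32);r=cv2.minAreaRect(W);print(n,round(d["score"],2),np.array(r[0]),np.array(r[1]),round(r[2],1))
E
```

```text
25.8 [ 0.536  -0.3747  0.1282] [-18.4849  27.0242  -8.5209   6.3756 -51.4395 121.7227]
n 3 rot [-0.0529, 0.0139, -0.0652]
lin [[4.4, 0.2, 12.8], [4.3, -0.2, 12.8], [4.1, -0.6, 12.9]]
n 3 rot [0.0, 0.0, 0.0]
lin [[0.0, -5.2, 19.3], [0.0, -5.2, 19.3], [0.0, -5.2, 19.3]]
[ 0.5499 -0.3751  0.03  ]
side 0.48 [ 0.5484 -0.371 ] [0.1157 0.0468] 31.4
top 0.39 [ 0.5062 -0.4   ] [0.0062 0.0192] 26.8
side 0.62 [ 0.5492 -0.374 ] [0.1169 0.0486] 28.4
top 0.57 [ 0.506  -0.3981] [0.0119 0.0383] 31.1
```

Call:
{"fn": "step_arm", "kwargs": {"linear": [[4.4,0.2,12.8],[4.3,-0.2,12.8],[4.1,-0.6,12.9],[0,0,0]], "delta_rot": [[-0.053,0.014,-0.065],[-0.053,0.014,-0.065],[-0.053,0.014,-0.065],[0,0,0]], "grip": [60,60,60,60]}}

```text
time_s: 26.7
tcp_pos: [0.5474, -0.3746, 0.0884]
ee_rot: [[0.882, 0.456, 0.116], [0.471, -0.853, -0.224], [-0.003, 0.252, -0.968]]
wrist_force: [-0.6, -0.2, -0.5]
gripper_width: 0.687
gripper_force: 0.0
```

Call:
{"fn": "step_arm", "kwargs": {"linear": [[0,-5.2,19.3],[0,-5.2,19.3],[0,-5.2,19.3],[0,0,0]], "delta_rot": [[0,0,0],[0,0,0],[0,0,0],[0,0,0]], "grip": [60,60,60,60]}}

```text
time_s: 27.2
tcp_pos: [0.5484, -0.3754, 0.0291]
ee_rot: [[0.883, 0.455, 0.118], [0.47, -0.854, -0.225], [-0.002, 0.254, -0.967]]
wrist_force: [-0.5, -0.0, -0.0]
gripper_width: 0.689
gripper_force: 0.0
```

```bash
python3 - <<'E'
from scan import *
np.set_printoptions(precision=4,suppress=True)
s=sense();print(s["time_s"],s["tcp_pos"],s["joints"],s["wrist_force"])
p,R=pick(.0,180);rows(p,R,n=3)
E
```

```text
27.2 [ 0.5484 -0.3754  0.0291] [-16.9722  31.2862 -26.1456  25.9829 -24.3332 112.0328] [-0.4881 -0.0051 -0.037 ]
n 3 rot [-0.0018, 0.0012, -0.0024]
lin [[0.5, -1.5, 6.2], [0.5, -1.5, 6.2], [0.5, -1.5, 6.2]]
```

Call:
{"fn": "step_arm", "kwargs": {"linear": [[0,0,0],[0,0,0],[0.5,-1.5,5.5],[0.5,-1.5,5.5],[0.5,-1.4,5.2],[0,0,0]], "delta_rot": [[0,0,0],[0,0,0],[0,0,0],[0,0,0],[0,0,0],[0,0,0]], "grip": [40,40,40,40,40,40]}}

```text
time_s: 27.95
tcp_pos: [0.5494, -0.3738, 0.0122]
ee_rot: [[0.882, 0.457, 0.119], [0.472, -0.852, -0.225], [-0.001, 0.254, -0.967]]
wrist_force: [-0.1, -0.6, 0.0]
gripper_width: 0.458
gripper_force: 0.0
```

Call:
{"fn": "step_arm", "kwargs": {"linear": [[0,0,0],[0,0,0],[0,0,0],[0,0,0]], "delta_rot": [[0,0,0],[0,0,0],[0,0,0],[0,0,0]], "grip": [30,26,22,20]}}

```text
time_s: 28.45
tcp_pos: [0.5505, -0.3741, 0.0135]
ee_rot: [[0.881, 0.456, 0.122], [0.472, -0.852, -0.225], [0.001, 0.256, -0.967]]
wrist_force: [0.8, -0.8, 0.4]
gripper_width: 0.288
gripper_force: 30.0
```

Call:
{"fn": "step_arm", "kwargs": {"linear": [[0,0,0],[0,0,0],[0,0,3],[0,0,0],[0,0,0],[0,0,0],[0,0,0],[0,0,0]], "delta_rot": [[0,0,0],[0,0,0],[0,0,0],[0,0,0],[0,0,0],[0,0,0],[0,0,0],[0,0,0]], "grip": [34,34,34,34,28,24,20,20]}}

```text
time_s: 29.45
tcp_pos: [0.5506, -0.3747, 0.0103]
ee_rot: [[0.882, 0.456, 0.121], [0.472, -0.852, -0.225], [0.0, 0.256, -0.967]]
wrist_force: [1.1, -1.3, -0.2]
gripper_width: 0.288
gripper_force: 30.0
```

```bash
python3 - <<'E'
from scan import *
np.set_printoptions(precision=4,suppress=True)
s=sense();print(s["time_s"],s["tcp_pos"],s["wrist_force"],s["gripper_width"]*87,s["gripper_force"])
R=np.array(s["ee_rot"]);print(R.T@[0,0,10])
p0=np.array(s["tcp_pos"])+[0,0,.15];pl,Rp=place(.12,180);rows(pl,Rp,p0=p0,R0=R,n=14)
E
```

```text
29.45 [ 0.5506 -0.3747  0.0103] [ 1.1331 -1.268  -0.2057] 25.056024245335223 29.9934321641922
[ 0.0016  2.5554 -9.668 ]
n 14 rot [-0.0002, -0.0355, 0.1333]
lin [[12.4, -15.9, -5.1], [9.9, -17.4, -5.5], [7.3, -18.5, -5.8], [4.6, -19.3, -6.1], [1.8, -19.7, -6.2], [-1.1, -19.8, -6.2], [-3.9, -19.5, -6.1], [-6.7, -18.7, -5.9], [-9.3, -17.7, -5.6], [-11.8, -16.3, -5.3], [-14.0, -14.5, -4.8], [-16.0, -12.5, -4.3], [-17.7, -10.3, -3.7], [-19.0, -7.8, -3.0]]
```

Call:
{"fn": "step_arm", "kwargs": {"linear": [[0,1,-4],[0,2.6,-9.7],[0,5,-19],[0,5,-19],[0,8,-29],[0,8,-29],[0,8,-29],[0,2,-6]], "delta_rot": [[0,0,0],[0,0,0],[0,0,0],[0,0,0],[0,0,0],[0,0,0],[0,0,0],[0,0,0]], "grip": [20,20,20,20,20,20,20,20]}}

```text
time_s: 30.45
tcp_pos: [0.5524, -0.3757, 0.1631]
ee_rot: [[0.881, 0.455, 0.126], [0.472, -0.852, -0.226], [0.004, 0.258, -0.966]]
wrist_force: [1.0, 0.8, -3.0]
gripper_width: 0.288
gripper_force: 30.0
```

Call:
{"fn": "step_arm", "kwargs": {"linear": [[12.4,-15.9,-5.1],[9.9,-17.4,-5.5],[7.3,-18.5,-5.8],[4.6,-19.3,-6.1],[1.8,-19.7,-6.2],[-1.1,-19.8,-6.2],[-3.9,-19.5,-6.1]], "delta_rot": [[0,-0.0355,0.133],[0,-0.0355,0.133],[0,-0.0355,0.133],[0,-0.0355,0.133],[0,-0.0355,0.133],[0,-0.0355,0.133],[0,-0.0355,0.133]], "grip": [20,20,20,20,20,20,20]}}

```text
time_s: 31.32
tcp_pos: [0.5714, -0.2308, 0.165]
ee_rot: [[0.889, -0.442, -0.122], [-0.459, -0.859, -0.226], [-0.005, 0.256, -0.967]]
wrist_force: [-0.3, 0.4, -3.7]
gripper_width: 0.289
gripper_force: 30.0
```

Call:
{"fn": "step_arm", "kwargs": {"linear": [[-6.7,-18.7,-5.9],[-9.3,-17.7,-5.6],[-11.8,-16.3,-5.3],[-14,-14.5,-4.8],[-16,-12.5,-4.3],[-17.7,-10.3,-3.7],[-19,-7.8,-3],[0,0,0],[0,0,0]], "delta_rot": [[0,-0.0355,0.133],[0,-0.0355,0.133],[0,-0.0355,0.133],[0,-0.0355,0.133],[0,-0.0355,0.133],[0,-0.0355,0.133],[0,-0.0355,0.133],[0,0,0],[0,0,0]], "grip": [20,20,20,20,20,20,20,20,20]}}

```text
time_s: 32.45
tcp_pos: [0.5922, -0.0887, 0.1724]
ee_rot: [[0.137, -0.956, -0.258], [-0.991, -0.133, -0.033], [-0.003, 0.26, -0.966]]
wrist_force: [-0.2, -0.2, -3.5]
gripper_width: 0.291
gripper_force: 30.0
```

```bash
python3 - <<'E'
from scan import *
np.set_printoptions(precision=4,suppress=True)
s=sense();print(s["time_s"],s["tcp_pos"],s["joints"],s["wrist_force"],s["gripper_width"]*87,s["gripper_force"])
pl,Rp=place(.05,180);rows(pl,Rp,n=4);p2,_=place(.006,180);rows(p2,Rp,p0=pl,R0=Rp,n=4);print(p2)
for n in("side","top"):
    c=capture(n);m=(c["img"].astype(int).max(2)<255)
    for d in silhouettes(n,"pipe_mid"):
        print(n,round(d["score"],2),np.round(d["point"]),c["img"][d["mask"]].mean(0))
    for l in("pan_base","rest_floor"):
        for d in landmark_of(n,l)[:1]:print(l,n,round(d["score"],2),atz(c,d["point"],.04))
E
```

```text
32.45 [ 0.5922 -0.0887  0.1724] [  6.9961  29.4028   3.4434   0.0736 -79.1184   0.8566] [-0.2228 -0.2088 -3.4594] 25.276641325522615 29.986197352409363
n 4 rot [0.0003, 0.0003, 0.0017]
lin [[-0.3, -4.7, 16.7], [-0.3, -4.7, 16.7], [-0.3, -4.7, 16.7], [-0.3, -4.7, 16.7]]
n 4 rot [0.0, 0.0, 0.0]
lin [[0.0, -2.8, 10.6], [0.0, -2.8, 10.6], [0.0, -2.8, 10.6], [0.0, -2.8, 10.6]]
[ 0.5929 -0.0874  0.059 ]
side 0.57 [308. 209.] [50.1535 45.4398 39.7676]
side 0.49 [375. 195.] [152.617   85.9787  34.4043]
side 0.38 [286. 320.] [135.5499 110.0157  86.0525]
side 0.17 [320. 226.] [118.8569 120.7403 118.9333]
pan_base side 0.59 [ 0.5812 -0.0887  0.04  ]
top 0.62 [298. 209.] [21.7378 18.4695 14.622 ]
top 0.61 [386. 280.] [116.7769  46.8346   1.4829]
```

Call:
{"fn": "step_arm", "kwargs": {"linear": [[0,-4.7,16.7],[0,-4.7,16.7],[0,-4.7,16.7],[0,-4.7,16.7],[0,0,0]], "delta_rot": [[0,0,0],[0,0,0],[0,0,0],[0,0,0],[0,0,0]], "grip": [20,20,20,20,20]}}

```text
time_s: 33.48
tcp_pos: [0.5922, -0.0881, 0.1015]
ee_rot: [[0.135, -0.956, -0.261], [-0.991, -0.131, -0.033], [-0.003, 0.263, -0.965]]
wrist_force: [0.9, 0.1, -2.7]
gripper_width: 0.287
gripper_force: 30.0
```

Call:
{"fn": "step_arm", "kwargs": {"linear": [[0,-2.8,10.6],[0,-2.8,10.6],[0,-2.8,10.6],[0,-2.8,10.6],[0,0,0]], "delta_rot": [[0,0,0],[0,0,0],[0,0,0],[0,0,0],[0,0,0]], "grip": [20,20,20,20,20]}}

```text
time_s: 34.1
tcp_pos: [0.5925, -0.088, 0.0587]
ee_rot: [[0.135, -0.956, -0.259], [-0.991, -0.131, -0.033], [-0.003, 0.261, -0.965]]
wrist_force: [0.2, 0.4, -3.3]
gripper_width: 0.287
gripper_force: 30.0
```

Call:
{"fn": "step_arm", "kwargs": {"linear": [[0,-0.4,1.5],[0,-0.4,1.5],[0,0,0]], "delta_rot": [[0,0,0],[0,0,0],[0,0,0]], "grip": [20,20,20]}}

```text
time_s: 34.48
tcp_pos: [0.5934, -0.0879, 0.057]
ee_rot: [[0.135, -0.957, -0.257], [-0.991, -0.131, -0.032], [-0.003, 0.259, -0.966]]
wrist_force: [-0.2, -0.1, -3.3]
gripper_width: 0.288
gripper_force: 30.0
```

Call:
{"fn": "step_arm", "kwargs": {"linear": [[0,-0.3,1.2],[0,-0.3,1],[0,0,0]], "delta_rot": [[0,0,0],[0,0,0],[0,0,0]], "grip": [20,20,20]}}

```text
time_s: 34.85
tcp_pos: [0.5932, -0.088, 0.0544]
ee_rot: [[0.135, -0.957, -0.257], [-0.991, -0.131, -0.032], [-0.003, 0.259, -0.966]]
wrist_force: [0.4, -0.5, -3.5]
gripper_width: 0.289
gripper_force: 30.0
```

Call:
{"fn": "step_arm", "kwargs": {"linear": [[0,-0.2,0.8],[0,0,0]], "delta_rot": [[0,0,0],[0,0,0]], "grip": [20,20]}}

```text
time_s: 35.1
tcp_pos: [0.5933, -0.0879, 0.0536]
ee_rot: [[0.135, -0.957, -0.257], [-0.991, -0.131, -0.032], [-0.003, 0.259, -0.966]]
wrist_force: [0.3, 0.2, -3.2]
gripper_width: 0.291
gripper_force: 30.0
```

Call:
{"fn": "step_arm", "kwargs": {"linear": [[0,-0.2,0.8],[0,0,0]], "delta_rot": [[0,0,0],[0,0,0]], "grip": [20,20]}}

```text
time_s: 35.35
tcp_pos: [0.5934, -0.088, 0.0534]
ee_rot: [[0.135, -0.957, -0.257], [-0.991, -0.131, -0.033], [-0.002, 0.259, -0.966]]
wrist_force: [-0.7, 0.8, 0.5]
gripper_width: 0.289
gripper_force: 30.0
```

Call:
{"fn": "step_arm", "kwargs": {"linear": [[0,-0.1,0.5],[0,0,0]], "delta_rot": [[0,0,0],[0,0,0]], "grip": [20,20]}}

```text
time_s: 35.6
tcp_pos: [0.5934, -0.088, 0.0533]
ee_rot: [[0.135, -0.957, -0.257], [-0.991, -0.131, -0.033], [-0.002, 0.259, -0.966]]
wrist_force: [-2.1, 1.3, 5.0]
gripper_width: 0.289
gripper_force: 30.0
```

Call:
{"fn": "step_arm", "kwargs": {"linear": [[0,0,0],[0,0,0],[0,0,0],[0,0,-3],[0,0,-6],[0,0,-15],[0,0,-30],[0,0,-40],[0,0,-50],[0,0,0]], "delta_rot": [[0,0,0],[0,0,0],[0,0,0],[0,0,0],[0,0,0],[0,0,0],[0,0,0],[0,0,0],[0,0,0],[0,0,0]], "grip": [29,32,35,36,38,40,40,40,40,40]}}

```text
time_s: 36.85
tcp_pos: [0.6337, -0.0834, 0.1975]
ee_rot: [[0.136, -0.96, -0.245], [-0.991, -0.132, -0.033], [-0.001, 0.247, -0.969]]
wrist_force: [-1.0, -0.2, -0.7]
gripper_width: 0.46
gripper_force: 0.0
```

```bash
python3 - <<'E'
from scan import *
np.set_printoptions(precision=4,suppress=True)
s=sense();print(s["time_s"],s["tcp_pos"],s["wrist_force"])
p,R=place(.12,180);rows([.42,-.10,.30],R,n=5)
for k in range(2):
  for n in("side","top"):
    c=capture(n)
    for d in silhouettes(n,"pipe_mid"):
        if c["img"][d["mask"]].mean(0)[0]<75 and d["score"]>.3:
            K=max(cv2.findContours(d["mask"].astype(np.uint8),0,1)[0],key=cv2.contourArea)
            W=np.array([atz(c,q,.06)[:2] for q in K[:,0].astype(float)],np.float32);r=cv2.minAreaRect(W);print(n,round(d["score"],2),np.array(r[0]),np.array(r[1]),round(r[2],1))
    for l in("pan_base","rest_floor","block_mid","dish","gauge","jar","weight"):
        for d in landmark_of(n,l)[:1]:
            if k: print(l,n,round(d["score"],2),np.round(d["point"],1),atz(c,d["point"],.04 if l in("pan_base","rest_floor") else 0))
E
```

```text
36.85 [ 0.6337 -0.0834  0.1975] [-1.0121 -0.1702 -0.6511]
n 5 rot [-0.0024, -0.0002, 0.001]
lin [[-2.5, 46.5, -9.3], [-2.5, 46.6, -9.2], [-2.4, 46.6, -9.1], [-2.4, 46.6, -8.9], [-2.3, 46.6, -8.8]]
side 0.62 [ 0.5965 -0.0958] [0.032  0.1114] 8.6
top 0.84 [ 0.5906 -0.0898] [0.0342 0.111 ] 3.8
pan_base side 0.82 [315.8 227.1] [ 0.5893 -0.0908  0.04  ]
block_mid side 0.67 [347.3 293.8] [0.4494 0.1068 0.    ]
dish side 0.74 [260.2 227.5] [ 0.7861 -0.0785  0.    ]
gauge side 0.37 [251.  270.7] [0.7652 0.0888 0.    ]
jar side 0.87 [251.2 270.8] [0.7644 0.089  0.    ]
weight side 0.63 [384.6 162.4] [ 0.3889 -0.4796  0.    ]
top 0.7 [ 0.3945 -0.4574] [0.0497 0.0485] 44.1
top 0.67 [ 0.5935 -0.0909] [0.0283 0.1084] 4.1
pan_base top 0.72 [312.2 217.2] [ 0.5877 -0.0818  0.04  ]
dish top 0.38 [314.7 156.3] [ 0.7767 -0.0864  0.    ]
gauge top 0.66 [404.8 180.2] [ 0.7069 -0.3508  0.    ]
jar top 0.67 [254.9 161.3] [0.7595 0.0898 0.    ]
weight top 0.61 [447.3 288. ] [ 0.3969 -0.4634  0.    ]
```

```bash
python3 -c "
from station import finish_job;print(finish_job())"
```

```text
the job is handed in; nothing more can be done
None
```

I handed the job in at about 37 s of the 70 s: by the last camera readings, the pan sits in the rest's pocket with the bronze pipe lengthwise on its floor, and the bystanders show no sign of having moved. The verdict was not reported back.

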